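# Comb the spacer rods into rows under the light bridge

### The job

Take the little rake out of its stand and comb the loose spacer rods in each of the two tray lanes back against the low fence at the tray's end nearest the robot, so that in each lane the three rods lie flat, crosswise, parallel and close together in one row. Then put the rake back in its stand as it was and let go. Move the rods with the rake only, and do not bump the tray or its bridge with the gripper or arm; leave the other things on the bench where they are.

Things in the scene. Friction and masses are not known exactly. Their poses are not given: they have to be found in the camera images.
- tray: fixed aluminium tray, base 250 (x) x 186 (y) x 12 mm; origin at the centre of its underside, on the 4 mm mat; x points away from the robot. Lane floors at z = 12. Two lanes along x, each 64 wide, centred on y = +-34.5, between walls 5 thick, 18 high above the floor. Near fence: inner face at x = -100, 18 high; far sill: inner face at x = 115, 12 high
- bridge (a point): middle of the underside of the bar of the tray's bridge, 150 mm above the lane floor, at tray x = 70; axes as the tray's. From here the bar spans x +-15, z 0 to 8, y +-92; pillars of radius 8 at y = +-82; above it a black lamp box at x -40 to 15, y +-85, z 36 to 64. So when the rake works beneath, the gripper must lean back towards the fence
- stand: fixed dark steel rake stand; origin at the centre of the trough's underside, on the 4 mm mat; z up, x away from the robot. Base plate 130 x 90 x 6 mm, x -85 to 45. The open trough for the rake's head is 15 (x) by 63 (y) inside, walls 22 high, floor at z = 6. A crosswise rest pin under the rake's neck lies at about x = -31, between two cheeks 38 apart, up to z = 76
- stand_seat (a point): the point on the floor of the stand's trough, at its centre, where the origin of the rake lies when it is put away
- rake: loose rake, 110 g; origin midway between its six tine tips, z up along the tines, y along the head. Head 54 mm wide (y), 10 thick (x), top at z = 34; tines 6 thick, gaps 5. From (0, 0, 31) the handle leans 35 degrees towards -x, along (-0.574, 0, 0.819): a neck 14 wide, then a wooden grip 16 x 16 from 55 to 160 along it. Starts in the stand, tines upright in the trough, handle leaning to stand -x
- rake_grip (a point): point on the axis of the rake's wooden grip, 130 mm along the handle from (0, 0, 31), i.e. at (-74.6, 0, 137.5) from the rake's origin; its axes are parallel to the rake's. The grip's two flat sides facing +-y are 16 apart
- rod1: loose steel spacer rod, square section 10 x 10 mm, 50 long, about 35 g; origin at its centre, its own y along its length. Starts lying at any angle up to 46 degrees from crosswise in the tray's left (+y) lane
- rod2: loose steel spacer rod, square section 10 x 10 mm, 50 long, about 35 g; origin at its centre, its own y along its length. Starts lying at any angle up to 46 degrees from crosswise in the tray's left (+y) lane
- rod3: loose steel spacer rod, square section 10 x 10 mm, 50 long, about 35 g; origin at its centre, its own y along its length. Starts lying at any angle up to 46 degrees from crosswise in the tray's left (+y) lane
- rod4: loose steel spacer rod, square section 10 x 10 mm, 50 long, about 35 g; origin at its centre, its own y along its length. Starts lying at any angle up to 46 degrees from crosswise in the tray's right (-y) lane
- rod5: loose steel spacer rod, square section 10 x 10 mm, 50 long, about 35 g; origin at its centre, its own y along its length. Starts lying at any angle up to 46 degrees from crosswise in the tray's right (-y) lane
- rod6: loose steel spacer rod, square section 10 x 10 mm, 50 long, about 35 g; origin at its centre, its own y along its length. Starts lying at any angle up to 46 degrees from crosswise in the tray's right (-y) lane
- jar: amber jar with black cap, 44 mm across, 55 high, origin at the centre of its underside, a bystander near the work
- controller: open aluminium controller housing with a green board, about 130 x 150 x 28 mm, origin at the centre of its underside, a bystander near the work
- driver: screwdriver 160 mm long lying flat along its own x, a bystander near the work
There are look-alikes about, which are no part of the job. Leave any green or turquoise look-alike of the stand alone.

How it is judged:
By the outcome, as a careful person would: the job done as asked, in the order asked, and still so for the second after the job is handed in, with the robot touching nothing.
It also fails if it takes over 64 s, if anything falls off the work surface, if the arm or the gripper's body presses on something with over 40 N, if the wrist force passes 120 N, or if a joint passes its speed limit or range.

### The arm

A 7-joint arm with a two-finger parallel gripper is mounted at the origin on the work surface. World frame = base frame: x ahead of the robot, y to its left, z up, the work surface at z = 0. Lengths are in mm, angles in rad, forces in N, time in s.
With the tool pointing down it reaches from about 350 to 900 mm from the base axis. Payload 7.2 kg.
Tool frame: the origin (TCP) lies midway between the tips of the shut fingers; the grasp point (between the pads) lies 19 mm behind it (r.grip_depth is the distance from the TCP to the grasp point, in mm); z points along the fingers, y is the direction in which the jaws open and shut (so a half turn about z gives the same grasp; the last joint's range is limited). The gripper opens to 88 mm and grips with 3 to 60 N. Pads are 20 mm wide; open, the fingers measure 115 mm over their backs; the gripper's body (75 mm by 178 mm) begins 61 mm behind the grasp point.
Start: joints at [-1.216, 0.411, -0.013, 1.596, 0.006, 1.134, -0.082], TCP at [256.457, 569.965, 191.953] pointing down, gripper open.
Joint ranges: [-2.95, 2.95], [-0.29, 1.99], [-1.47, 1.44], [0.14, 2.54], [-1.03, 4.17], [0.13, 1.85], [-2.86, 2.86]. Speed limits (rad/s): [2.39, 2.39, 3.01, 3.01, 3.14, 3.14, 3.14].

### API

Orientations are given as [roll, pitch, yaw] about the fixed x, y, z axes, in that order (R = Rz(yaw) Ry(pitch) Rx(roll)).
In Python, from workcell import r gives the robot as it stands.
- The arm moves only by the shell command python3 -m jog 'ROWS'. ROWS is JSON, a list of rows, each a list of 3 entries, a list of its own where there are three numbers: the finger opening in m, from 0 to 0.0878, then the shift along the tool's x, y, z in m, then the turn, a rotation vector about the tool's x, y, z in degrees. In form: [[claw, [tx, ty, tz], [rx, ry, rz]], ...]. A call has 1 to 10 rows; each row is the pose to reach, as a shift and turn from the pose commanded when the call began, along the tool's axes at that moment; what a row does not reach only later rows make up. A row lasts 1/10 s, in which the tool goes at most 50 mm and 8.59 degrees, less where a joint would pass 70% of its speed; a pose out of reach is approached as far as the arm can. A call with a gripper value outside its range is refused whole. The fingers move at their own pace and stop on an object; the grip force is fixed at half the most. Time passes only in rows, so rows that repeat a pose let the fingers close. It gives the time, the measured TCP pose, the force and the opening at its end, in the units of the state.
- r.get_obs(): the state, without advancing time (a new reading comes with each control period).
- r.read_camera(name): name is "scene" or "top"; returns the picture (384x512x3 uint8, blue, green, red); there is no depth.
- r.get_calibration(name): a dict with "fx", "fy", "cx", "cy" (pixels), "rvec" (rotation vector, rad) and "tvec" (3), from world to camera coordinates, as OpenCV has them. Camera axes: x right, y down, z forward; pixel columns grow to the right and rows downward; lengths in mm; the calibration is good to about 2 mm. A picture is of the moment at which its call begins. get_calibration takes no time and is no camera call.
- r.close_job(): hands the job in, once; it reports no verdict.
The state is a dict: "time_s": time; "qpos": joint angles; "joint_velocities": joint speeds; "joint_efforts": joint torques, N m; "position": TCP position; "ee_rot": TCP orientation; "ft_force": force on the tool from outside, world axes, zero at the start; "moment": the same for the moment, N m; "gripper_width": opening from 0.0 (shut) to 1.0 (fully open).
Only numpy, scipy, OpenCV 4.12 (cv2) and the standard library are available. Lean on these libraries where they do the work, as an engineer would, in place of code of your own. Each camera call takes 0.05 s, during which the arm holds its last target.

## Working session

There is one attempt and no reset: what is moved stays moved. The work goes in short steps, Python scripts to look and compute and a shell command to move; the robot and the scene stay as the last step left them, time stands still between calls to the robot, and variables do not carry over. Pictures are saved under pics/ and viewed, and the job is handed in when it is done.

```bash
ls -la; mkdir -p pics
python3 - <<'E'
from workcell import r
import cv2
print(r.get_obs())
for n in("scene","top"):
    cv2.imwrite(f"pics/{n}0.png",r.read_camera(n)); print(n,r.get_calibration(n))
E
```

```text
total 12
drwxr-xr-x  3 agent agent 4096 Dec  7 08:12 .
drwxr-xr-x 23 root  root  4096 Dec  7 08:12 ..
drwxr-xr-x  2 agent agent 4096 Dec  7 08:12 pics
{'time_s': 0.0, 'qpos': array([-1.21622845,  0.4118875 , -0.01268009,  1.59704716,  0.00556471,
        1.13428206, -0.08219696]), 'joint_velocities': array([-0.00090792, -0.00221894,  0.00028349,  0.00012227, -0.00040015,
        0.00023686, -0.00091403]), 'joint_efforts': array([-4.72678494e-04, -5.87961531e+01,  6.41642902e-01, -2.91091740e+01,
       -5.37451124e-02,  1.80715858e-02,  1.41219789e-04]), 'position': array([256.24995325, 569.44687528, 191.11572262]), 'ee_rot': array([-3.14000644e+00,  9.34898742e-05,  2.71880833e+00]), 'ft_force': array([ 0.64756253, -0.11482653, -0.87796163]), 'moment': array([-0.01200399,  0.07244234, -0.02957999]), 'gripper_width': 0.9968703965351774}
scene {'fx': 411.2031193335172, 'fy': 411.2031193335172, 'cx': 257.36731800317045, 'cy': 191.96866491948361, 'rvec': array([ 1.19473703,  2.43429386, -0.89758011]), 'tvec': array([ 171.9345958 , -230.6799859 , 1906.21876127])}
top {'fx': 486.4227598738503, 'fy': 486.4227598738503, 'cx': 259.61884985701005, 'cy': 193.50930202102302, 'rvec': array([ 2.11736094, -2.11705306,  0.20971614]), 'tvec': array([ 125.38700117,  443.73603852, 1513.25334055])}
```

Run:
```python
import cv2
for n in("scene","top"):
    i=cv2.imread(f"pics/{n}0.png"); cv2.imwrite(f"pics/{n}0b.png",cv2.resize(i,(800,600),interpolation=cv2.INTER_CUBIC))
```

```text
(no output)
```

View pics/scene0b.png

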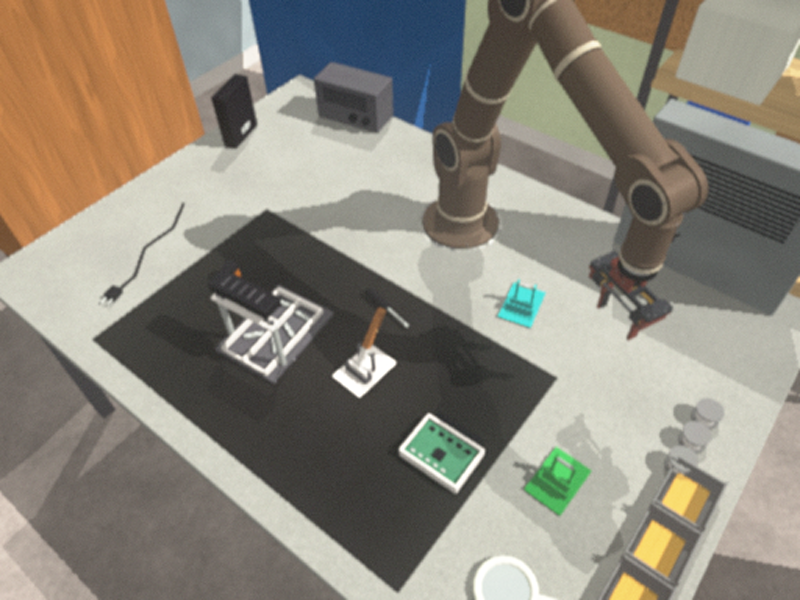

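View pics/top0b.png

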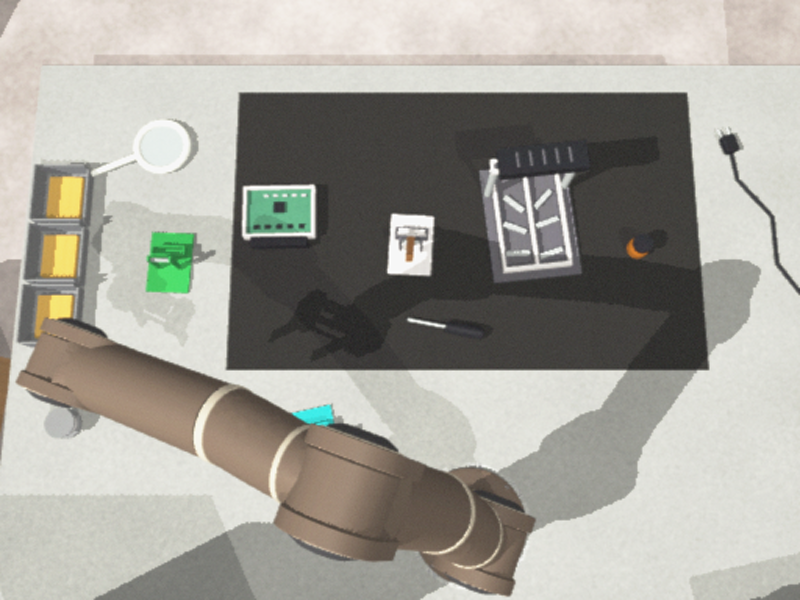

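The scene view shows the robot at the top. In the top view, world x runs up and y runs left. The stand with the rake is at about (411,245), the tray at about (533,215) and the jar at about (638,245), all in 800-px pixels. I'll zoom in next.

Run:
```python
import cv2
i=cv2.imread("pics/top0.png")
a=i[85:190,300:390]; cv2.imwrite("pics/tray0.png",cv2.resize(a,None,fx=5.7,fy=5.7,interpolation=cv2.INTER_CUBIC))
a=i[125:190,235:325]; cv2.imwrite("pics/stand0.png",cv2.resize(a,None,fx=8,fy=8,interpolation=cv2.INTER_CUBIC))
i=cv2.imread("pics/scene0.png")
a=i[160:260,130:265]; cv2.imwrite("pics/sc0.png",cv2.resize(a,None,fx=5.9,fy=5.9,interpolation=cv2.INTER_CUBIC))
```

```text
(no output)
```

View pics/tray0.png

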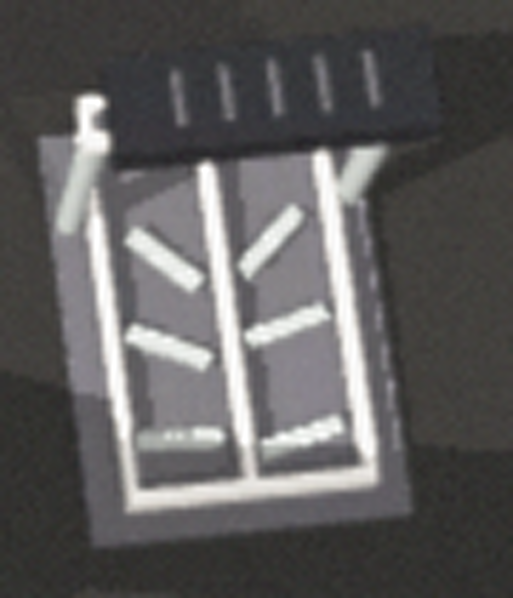

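View pics/stand0.png

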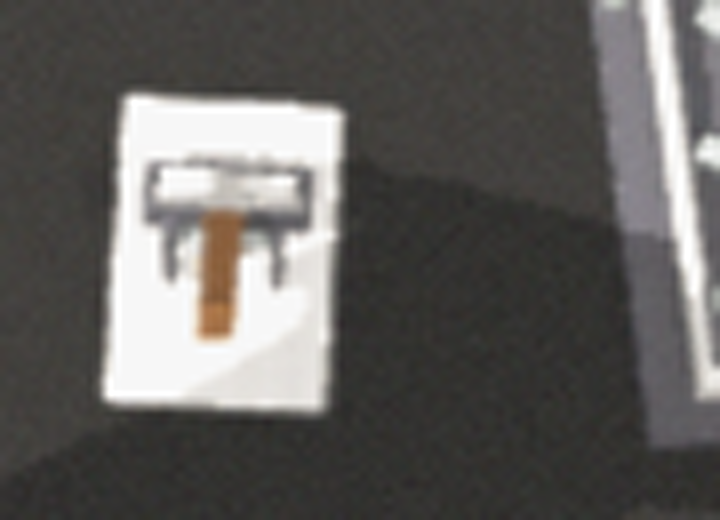

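View pics/sc0.png

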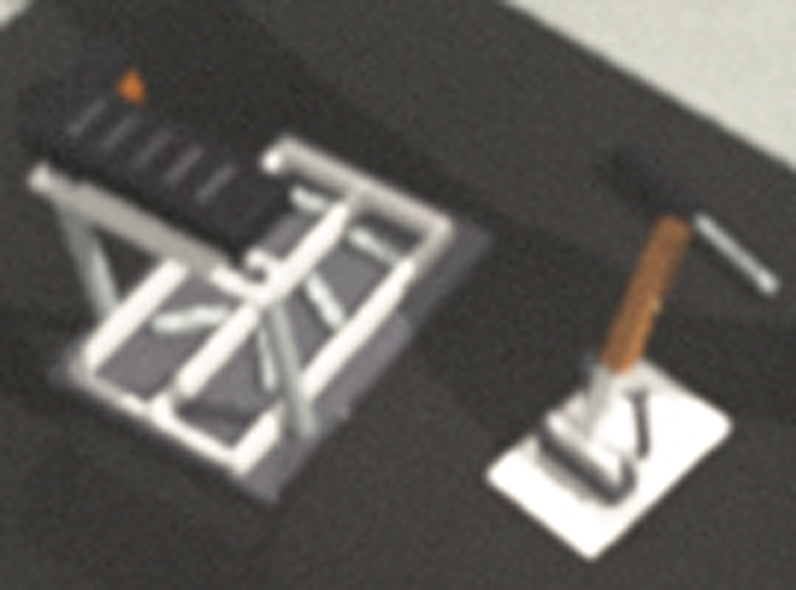

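```bash
cat > h.py <<'E'
import numpy as np,cv2
from scipy.optimize import least_squares
from scipy.spatial.transform import Rotation as R
from workcell import r
C={n:r.get_calibration(n) for n in("scene","top")}
def proj(n,P):
    c=C[n];K=np.array([[c['fx'],0,c['cx']],[0,c['fy'],c['cy']],[0,0,1.]])
    return cv2.projectPoints(np.asarray(P,float).reshape(-1,1,3),c['rvec'],c['tvec'],K,None)[0][:,0]
def back(n,uv,z):
    c=C[n];M=cv2.Rodrigues(c['rvec'])[0];o=-M.T@c['tvec'].ravel()
    d=M.T@np.array([(uv[0]-c['cx'])/c['fx'],(uv[1]-c['cy'])/c['fy'],1.])
    return o+d*(z-o[2])/d[2]
def w(pose,P): # pose x,y,yaw(rad),z0
    P=np.asarray(P,float).reshape(-1,3)
    return R.from_euler('z',pose[2]).apply(P)+[pose[0],pose[1],4]
def crop(p,off,s): return (np.asarray(p,float)+.5)/s-.5+np.asarray(off)
def fit(obs,x0): # obs: list (cam, local, uv)
    f=lambda p:np.concatenate([proj(n,w(p,l))[0]-u for n,l,u in obs])
    s=least_squares(f,x0,x_scale=[100,100,.1]);return s.x,f(s.x).reshape(-1,2)
E
python3 - <<'E'
from h import *
np.set_printoptions(suppress=True,precision=2)
T=lambda l,p:("top",l,crop(p,(300,85),5.7)); S=lambda l,p:("scene",l,crop(p,(130,160),5.9))
tray=[T((-125,93,12),(93,547)),T((-125,-93,12),(411,511)),T((125,93,12),(40,137)),S((-125,93,12),(490,237)),S((125,93,12),(270,502)),S((125,-93,12),(52,375))]
U=lambda l,p:("top",l,crop(p,(235,125),8))
st=[U((45,45,6),(122,95)),U((45,-45,6),(343,106)),U((-85,-45,6),(326,412)),U((-85,45,6),(103,405)),S((45,45,6),(590,558)),S((-85,45,6),(730,425)),S((45,-45,6),(487,475))]
for nm,o in(("tray",tray),("stand",st)):
    for sub in("top","scene",None):
        q=[x for x in o if sub in(None,x[0])]
        p,e=fit(q,[600,0,0]);print(nm,sub,p[:2],np.degrees(p[2]));
    print(e)
# rake: handle end
p,_=fit(st,[600,0,0])
k=w(p,[(0,0,37+3),(-74.6,0,143.5),(-.574*160,0,37+.819*160)])
print(k,(proj("top",k)-[235,125]+.5)*8-.5,(proj("scene",k)-[130,160]+.5)*5.9-.5)
pt,_=fit(tray,[600,0,0])
for a,b in [((128,235),(200,285)),((130,332),(210,362)),((140,440),(222,436)),((243,272),(298,212)),((248,340),(327,312)),((265,448),(342,427))]:
    q=np.array([back("top",crop(x,(300,85),5.7),4+12+10) for x in(a,b)])-[pt[0],pt[1],0]
    print(R.from_euler('z',-pt[2]).apply(q)[:,:2].round(0).tolist(), np.linalg.norm(q[1]-q[0]))
E
```

```text
tray top [ 627.56 -138.1 ] 6.060085312408191
tray scene [ 625.73 -137.38] 6.857650465391346
tray None [ 626.73 -137.42] 6.411455161522548
[[-0.01  0.16]
 [ 0.31  0.32]
 [-0.64  0.36]
 [ 0.92  0.07]
 [-0.72 -0.18]
 [-1.02  0.49]]
stand top [596.89 114.85] -3.009342324188703
stand scene [596.02 113.69] -3.652109501426762
stand None [596.66 114.44] -3.2306705052557896
[[ 0.46  0.43]
 [-0.34  0.51]
 [-0.17 -0.01]
 [ 0.46 -0.64]
 [ 0.06 -0.12]
 [-0.2   0.22]
 [ 0.32  0.54]]
[[596.66 114.44  44.  ]
 [522.18 118.64 147.5 ]
 [504.97 119.61 172.04]] [[227.52 184.  ]
 [218.4  294.33]
 [216.08 321.92]] [[584.49 441.97]
 [656.91 269.72]
 [674.22 227.81]]
[[57.0, 49.0], [22.0, 11.0]] 51.26606502022084
[[-2.0, 56.0], [-25.0, 12.0]] 49.312048763347605
[[-67.0, 59.0], [-70.0, 12.0]] 47.35030599552196
[[27.0, -15.0], [59.0, -52.0]] 49.68778874256758
[[-15.0, -12.0], [-3.0, -60.0]] 49.47755711741047
[[-80.0, -12.0], [-72.0, -58.0]] 46.52287219380781
```

Run:
```python
from h import *
i=cv2.imread("pics/top0.png"); a=cv2.resize(i[85:190,300:390],None,fx=5.7,fy=5.7,interpolation=cv2.INTER_CUBIC)
b=cv2.resize(cv2.imread("pics/scene0.png")[160:260,130:265],None,fx=5.9,fy=5.9,interpolation=cv2.INTER_CUBIC)
s8=cv2.resize(i[125:190,235:325],None,fx=8,fy=8,interpolation=cv2.INTER_CUBIC)
def line(im,n,off,s,P,col):
    q=(proj(n,P)-off+.5)*s-.5
    for k in range(len(q)-1): cv2.line(im,tuple(map(int,q[k].round())),tuple(map(int,q[k+1].round())),col,1)
pt=[626.9,-137.5,np.radians(6.3)]; ps=[596.7,114.4,np.radians(-3.2)]
L=[[(x,y,12) for x,y in((-125,93),(-125,-93),(125,-93),(125,93),(-125,93))]]
for y in(66.5,2.5,-2.5,-66.5): L.append([(-100,y,30),(115,y,30)])
L.append([(-100,66.5,30),(-100,-66.5,30)])
for l in L:
    line(a,"top",(300,85),5.7,w(pt,l),(0,0,255)); line(b,"scene",(130,160),5.9,w(pt,l),(0,0,255))
RK=[[(5,27,40),(5,-27,40),(-5,-27,40),(-5,27,40),(5,27,40)],[(-.574*55,8,37+.819*55),(-.574*160,8,37+.819*160),(-.574*160,-8,37+.819*160),(-.574*55,-8,37+.819*55)],[(7.5,31.5,22),(7.5,-31.5,22),(-7.5,-31.5,22),(-7.5,31.5,22),(7.5,31.5,22)]]
for l in RK: line(s8,"top",(235,125),8,w(ps,l),(0,0,255)); line(b,"scene",(130,160),5.9,w(ps,l),(0,0,255))
cv2.imwrite("pics/oa.png",a);cv2.imwrite("pics/ob.png",b);cv2.imwrite("pics/os.png",s8)
```

```text
(no output)
```

View pics/oa.png

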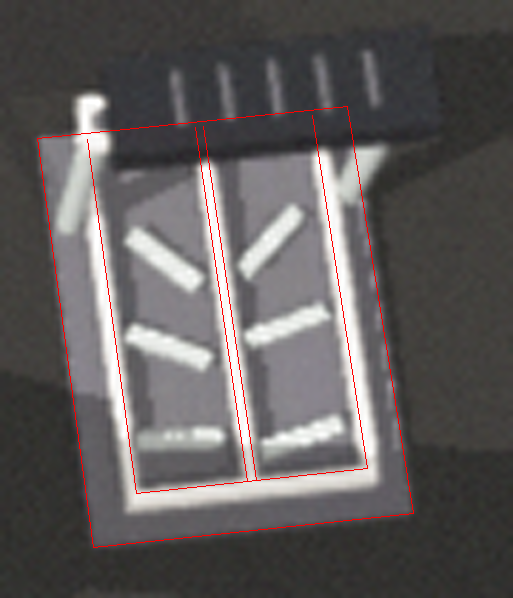

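View pics/ob.png

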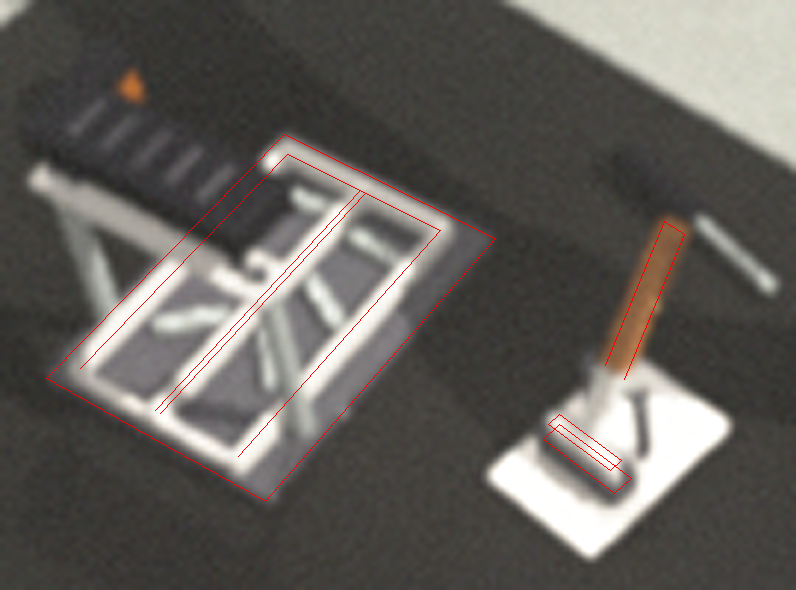

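View pics/os.png

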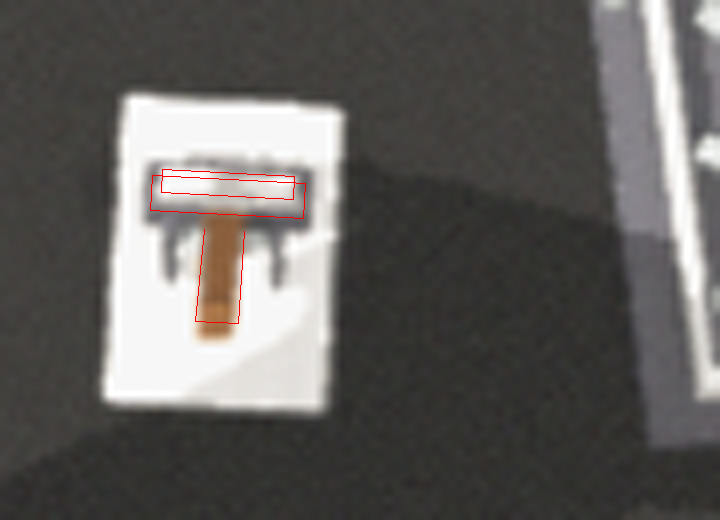

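```bash
cat >> h.py <<'E'
np.set_printoptions(suppress=True,precision=3)
def Rt(yaw_deg,tilt=35.):  # tool orientation along handle, rake yaw
    t=np.radians(tilt); z=np.array([np.sin(t),0,-np.cos(t)]);y=np.array([0,1.,0]);x=np.cross(y,z)
    return R.from_euler('z',yaw_deg,degrees=True)*R.from_matrix(np.c_[x,y,z])
def plan(tcp,Rg,o=None):
    o=o or r.get_obs(); R0=R.from_euler('xyz',o['ee_rot'])
    d=R0.inv().apply(np.asarray(tcp)-o['position']); rv=(R0.inv()*Rg).as_rotvec(degrees=True)
    print("d mm",d.round(1),"rot deg",rv.round(2),"| now",o['position'].round(1),"t",round(o['time_s'],2)); return d,rv
E
python3 - <<'E'
from h import *
Rg=Rt(-3.2); z=Rg.apply([0,0,1]); g=np.array([522.0,118.6,147.5]); t=g+19*z
print(t,t-110*z); plan(t-110*z,Rg)
E
```

```text
[532.881 117.992 131.936] [469.886 121.514 222.043]
d mm [-378.6 -321.   -30.3] rot deg [ -6.5  -34.61 -20.34] | now [256.3 569.5 191.2] t 0.1
```

```bash
python3 -m jog '[[0.0878,[-0.038,-0.032,-0.025],[0,0,0]],[0.0878,[-0.076,-0.064,-0.03],[0,0,0]],[0.0878,[-0.3786,-0.321,-0.0303],[-6.5,-34.6,-20.3]],[0.0878,[-0.3786,-0.321,-0.0303],[-6.5,-34.6,-20.3]],[0.0878,[-0.3786,-0.321,-0.0303],[-6.5,-34.6,-20.3]],[0.0878,[-0.3786,-0.321,-0.0303],[-6.5,-34.6,-20.3]],[0.0878,[-0.3786,-0.321,-0.0303],[-6.5,-34.6,-20.3]],[0.0878,[-0.3786,-0.321,-0.0303],[-6.5,-34.6,-20.3]],[0.0878,[-0.3786,-0.321,-0.0303],[-6.5,-34.6,-20.3]],[0.0878,[-0.3786,-0.321,-0.0303],[-6.5,-34.6,-20.3]]]'
python3 - <<'E'
from h import *
Rg=Rt(-3.2); plan([469.9,121.5,222],Rg);print(r.get_obs()['qpos'])
E
```

```text
time_s: 1.1
position: [469.1, 122.2, 222.2]
ee_rot: [3.139, 0.611, 3.085]
ft_force: [1.0, -0.5, 0.3]
gripper_width: 1.002
d mm [-0.5 -0.7  0.6] rot deg [ 0.12  0.03 -0.04] | now [469.1 122.2 222.2] t 1.1
[-0.999 -0.2    0.284  2.389  0.835  0.645  0.198]
```

```bash
python3 -m jog '[[0.0878,[0,-0.0007,0.03],[0,0,0]],[0.0878,[0,-0.0007,0.06],[0,0,0]],[0.0878,[0,-0.0007,0.08],[0,0,0]],[0.0878,[0,-0.0007,0.08],[0,0,0]]]'
python3 - <<'E'
from h import *
Rg=Rt(-3.2); plan([532.9,118,131.9],Rg)
for n,s in(("top",(125,235,190,325)),("scene",(150,205,250,305))):
    i=r.read_camera(n); 
    P=np.array([[522,118.6,147.5],[596.7,114.4,44],[504.97,119.6,172]]);q=proj(n,P).round().astype(int)
    a=cv2.resize(i[s[0]:s[2],s[1]:s[3]],None,fx=6,fy=6,interpolation=cv2.INTER_CUBIC)
    cv2.imwrite(f"pics/{n}1.png",a)
E
```

```text
time_s: 1.5
position: [514.6, 119.3, 154.7]
ee_rot: [-3.14, 0.609, 3.085]
ft_force: [-0.3, -0.2, -1.1]
gripper_width: 0.999
d mm [-2.  -0.2 29.2] rot deg [-0.14 -0.13 -0.04] | now [514.6 119.3 154.7] t 1.5
```

View pics/top1.png

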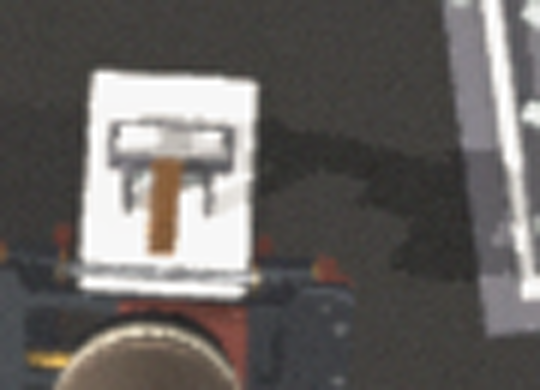

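View pics/scene1.png

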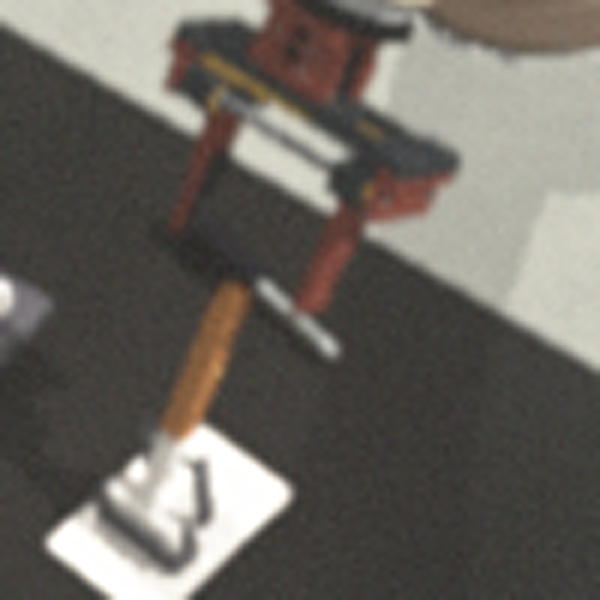

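The handle (top crop, column ~163) sits midway between the fingers (65 and 263). I'll move in and grip.

```bash
python3 -m jog '[[0.0878,[0,0,0.015],[0,0,0]],[0.0878,[0,0,0.03],[0,0,0]],[0.0878,[0,0,0.03],[0,0,0]],[0.0878,[0,0,0.03],[0,0,0]]]'
python3 - <<'E'
from h import *
Rg=Rt(-3.2); plan([532.9,118,131.9],Rg)
E
```

```text
time_s: 2.0
position: [531.8, 120.0, 132.9]
ee_rot: [3.139, 0.612, 3.084]
ft_force: [-0.7, 0.2, 0.1]
gripper_width: 0.993
d mm [-0.4 -1.9  1.5] rot deg [ 0.07  0.05 -0.08] | now [531.8 120.  132.9] t 2.0
```

```bash
python3 -m jog '[[0.0878,[0,-0.001,0.001],[0,0,0]],[0.03,[0,-0.001,0.001],[0,0,0]],[0.0,[0,-0.001,0.001],[0,0,0]],[0.0,[0,-0.001,0.001],[0,0,0]],[0.0,[0,-0.001,0.001],[0,0,0]],[0.0,[0,-0.001,0.001],[0,0,0]],[0.0,[0,-0.001,0.001],[0,0,0]]]'
python3 - <<'E'
from h import *
o=r.get_obs();print(o['position'],o['ee_rot'],o['gripper_width'],o['ft_force'],o['moment'],o['gripper_width']*88)
E
```

```text
time_s: 2.7
position: [532.6, 118.7, 131.3]
ee_rot: [3.14, 0.611, 3.084]
ft_force: [-0.0, -0.2, -0.2]
gripper_width: 0.492
[532.565 118.688 131.303] [3.14  0.611 3.084] 0.4918435871456835 [-0.003 -0.151 -0.247] [ 0.049  0.555 -0.02 ] 43.28223566882015
```

Still closing.

```bash
python3 -m jog '[[0,[0,0,0],[0,0,0]],[0,[0,0,0],[0,0,0]],[0,[0,0,0],[0,0,0]],[0,[0,0,0],[0,0,0]],[0,[0,0,0],[0,0,0]],[0,[0,0,0],[0,0,0]],[0,[0,0,0],[0,0,0]]]'
python3 - <<'E'
from h import *
o=r.get_obs();print(o['position'],o['ee_rot'],o['gripper_width'],o['ft_force'],o['moment'],o['gripper_width']*88)
E
```

```text
time_s: 3.4
position: [532.6, 118.7, 131.3]
ee_rot: [3.14, 0.611, 3.084]
ft_force: [0.3, 0.6, -0.9]
gripper_width: 0.182
[532.579 118.719 131.32 ] [3.14  0.611 3.084] 0.18249289920215392 [ 0.272  0.614 -0.876] [ 0.044  0.54  -0.   ] 16.059375129789544
```

```bash
cat >> h.py <<'E'
G=np.array([532.58,118.7,131.32]); RG=R.from_euler('xyz',[3.140,.611,3.084]); TIP0=np.array([596.7,114.4,10.]); YS=-3.2
PT=np.array([627.1,-137.6]); YT=6.0
OFF=R.from_euler('z',-YS,degrees=True).apply(G-TIP0)
def tip_now(o=None):
    o=o or r.get_obs(); Ry=R.from_euler('xyz',o['ee_rot'])*RG.inv()  # rotation since grasp
    t=o['position']-Ry.apply(G-TIP0); l=R.from_euler('z',-YT,degrees=True).apply(t-[*PT,4]); return l,Ry
def go(x,y,z,yaw=YT): # tray-local tip
    tw=R.from_euler('z',YT,degrees=True).apply([x,y,z])+[*PT,4]
    Rg=R.from_euler('z',yaw-YS,degrees=True)*RG
    tcp=tw+R.from_euler('z',yaw,degrees=True).apply(OFF)
    return plan(tcp,Rg)
def stat():
    l,Ry=tip_now();o=r.get_obs();print("tip",l.round(1),"yaw since",Ry.as_euler('xyz',degrees=True).round(2),"F",o['ft_force'].round(1),"w",round(o['gripper_width']*88,1),"t",o['time_s'],o['qpos'].round(2))
E
python3 -m jog '[[0,[-0.006,0,-0.008],[0,0,0]],[0,[-0.012,0,-0.0165],[0,0,0]],[0,[-0.02,0,-0.029],[0,0,0]],[0,[-0.032,0,-0.046],[0,0,0]],[0,[-0.0402,0,-0.0573],[0,0,0]],[0,[-0.0402,0,-0.0573],[0,0,0]]]'
python3 - <<'E'
from h import *
stat(); go(-20,34.5,71)
i=r.read_camera("scene");cv2.imwrite("pics/s2.png",cv2.resize(i[130:250,130:305],None,fx=4.5,fy=4.5,interpolation=cv2.INTER_CUBIC))
E
```

```text
time_s: 4.0
position: [533.3, 119.0, 203.0]
ee_rot: [3.137, 0.613, 3.082]
ft_force: [-0.1, 0.5, -0.8]
gripper_width: 0.179
tip [ -2.8 254.3  77.8] yaw since [ 0.15 -0.13 -0.01] F [-0.1  0.5 -0.8] w 15.8 t 4.0 [-0.9  -0.04  0.36  2.32  0.83  0.47  0.29]
d mm [ -12.5 -229.7   15.9] rot deg [-5.16  0.15 -7.63] | now [533.3 119.  203. ] t 4.0
```

View pics/s2.png

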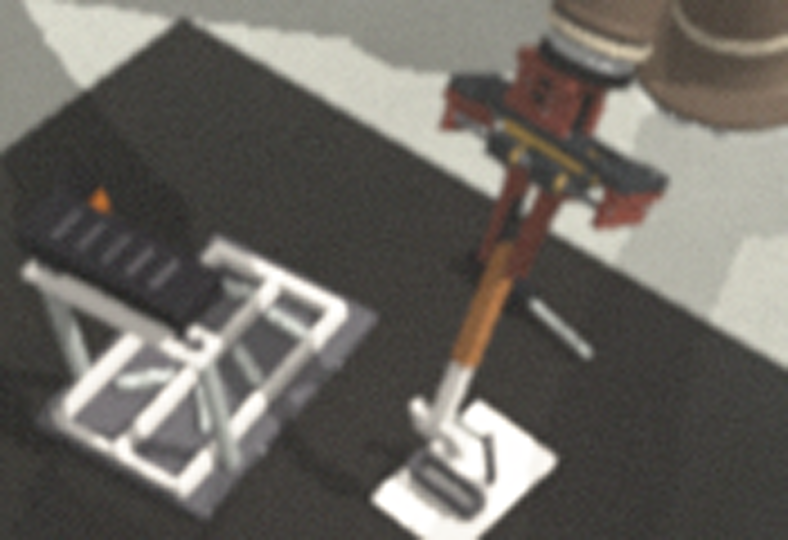

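The rake is out of the trough (head at (437,425)) and hangs straight. I'll move over the left lane.

```bash
python3 -m jog '[[0,[-0.002,-0.03,0.002],[-0.6,0,-1]],[0,[-0.004,-0.07,0.005],[-1.5,0,-2.3]],[0,[-0.006,-0.11,0.0075],[-2.5,0,-3.6]],[0,[-0.008,-0.15,0.0104],[-3.4,0.1,-5]],[0,[-0.0105,-0.19,0.013],[-4.3,0.1,-6.3]],[0,[-0.0118,-0.217,0.015],[-4.9,0.1,-7.2]],[0,[-0.0125,-0.2297,0.0159],[-5.16,0.15,-7.63]],[0,[-0.0125,-0.2297,0.0159],[-5.16,0.15,-7.63]],[0,[-0.0125,-0.2297,0.0159],[-5.16,0.15,-7.63]]]'
python3 - <<'E'
from h import *
stat(); go(78,34.5,60); go(78,34.5,14.5)
E
```

```text
time_s: 4.95
position: [538.4, -111.8, 194.4]
ee_rot: [-3.141, 0.608, -3.038]
ft_force: [0.2, 0.4, -0.9]
gripper_width: 0.177
tip [-21.6  34.   68.8] yaw since [-0.08  0.2   9.16] F [ 0.2  0.4 -0.9] w 15.6 t 4.95 [-1.13 -0.28  1.27  2.34  0.31  0.3   1.61]
d mm [-76.3   0.4  64.1] rot deg [-0.09 -0.19  0.01] | now [ 538.4 -111.8  194.4] t 4.95
d mm [-50.3   0.4 101.5] rot deg [-0.09 -0.19  0.01] | now [ 538.4 -111.8  194.4] t 4.95
```

```bash
python3 -m jog '[[0,[-0.019,0,0.016],[0,0,0]],[0,[-0.038,0,0.032],[0,0,0]],[0,[-0.057,0,0.048],[0,0,0]],[0,[-0.0763,0.0004,0.0641],[0,0,0]],[0,[-0.0763,0.0004,0.0641],[0,0,0]],[0,[-0.0763,0.0004,0.0641],[0,0,0]]]'
python3 - <<'E'
from h import *
stat(); go(78,34.5,14.5)
for n,s in(("top",(80,290,185,390)),("scene",(140,120,250,265))):
    i=r.read_camera(n)
    cv2.imwrite(f"pics/{n}3.png",cv2.resize(i[s[0]:s[2],s[1]:s[3]],None,fx=5,fy=5,interpolation=cv2.INTER_CUBIC))
E
```

```text
time_s: 5.55
position: [598.3, -89.2, 219.0]
ee_rot: [-3.126, 0.619, -3.034]
ft_force: [-1.1, 0.3, -1.9]
gripper_width: 0.182
tip [41.6 48.3 94.2] yaw since [-0.84 -0.4   8.89] F [-1.1  0.3 -1.9] w 16.0 t 5.55 [-1.41 -0.29  1.44  2.23  0.51  0.36  1.36]
d mm [ 15.5 -14.6  86.4] rot deg [-0.85  0.44  0.22] | now [598.3 -89.2 219. ] t 5.55
```

View pics/top3.png

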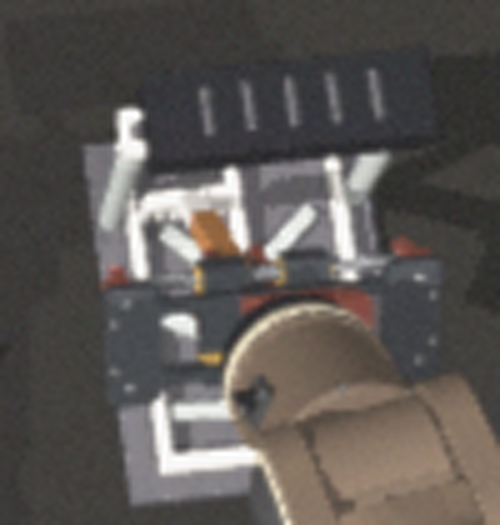

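View pics/scene3.png

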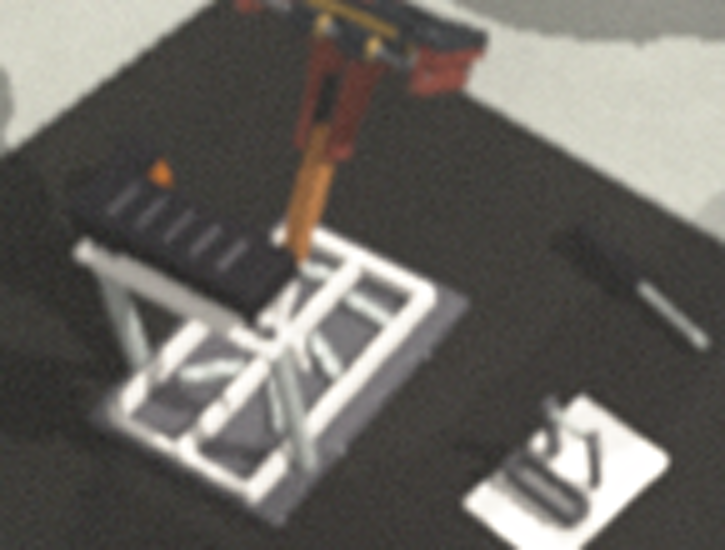

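```bash
cat > kin.py <<'E'
import numpy as np, itertools
from scipy.optimize import least_squares
from scipy.spatial.transform import Rotation as R
D=[([-1.21622845,0.4118875,-0.01268009,1.59704716,0.00556471,1.13428206,-0.08219696],[256.25,569.447,191.116],[-3.14,0,2.7188]),
([-0.999,-0.2,0.284,2.389,0.835,0.645,0.198],[469.1,122.2,222.2],[3.139,.611,3.085]),
([-0.9,-0.04,0.36,2.32,0.83,0.47,0.29],[533.3,119,203],[3.137,.613,3.082]),
([-1.13,-0.28,1.27,2.34,0.31,0.3,1.61],[538.4,-111.8,194.4],[-3.141,.608,-3.038]),
([-1.41,-0.29,1.44,2.23,0.51,0.36,1.36],[598.3,-89.2,219.0],[-3.126,.619,-3.034])]
def fk(q,p,s):
    yb,h,d1,d2,d3,a1,a2,a3,yt=p
    T=R.from_euler('z',yb);x=np.array([0,0,h]);ax='zyzyzyz'
    off=[(0,0,0),(0,0,0),(a1,0,d1),(-a1+a2,0,0),(-a2,0,d2),(a3,0,0),(0,0,d3)]
    for k in range(7):
        x=x+T.apply(off[k]); T=T*R.from_euler(ax[k],s[k]*q[k])
    return x,T*R.from_euler('z',yt)
def res(p,s):
    e=[]
    for q,x,o in D:
        y,T=fk(q,p,s); e+=list((y-x)/1000); e+=list((R.from_euler('xyz',o).inv()*T).as_rotvec()*.3)
    return np.array(e)
if __name__=="__main__":
    out=[]
    for s in itertools.product([1,-1],repeat=4):
        s=(s[0],1,s[1],1,s[2],1,s[3])
        for yb in(2.365,-0.067,1.149+1.216):
          for yt in (0,1.57,3.14,-1.57):
            f=least_squares(res,[yb,350,400,400,250,0,0,0,yt],args=(s,),x_scale=[1,100,100,100,100,50,50,50,1])
            out.append((f.cost,s,f.x))
    out.sort(key=lambda t:t[0])
    for o in out[:4]: print(o[0],o[1],o[2].round(3))
    print(res(out[0][2],out[0][1]).reshape(-1,6).round(4))
E
python3 kin.py
```

```text
0.00039142770482435656 (-1, 1, -1, 1, -1, 1, -1) [-5.60000e-02  3.54993e+02  5.15960e+02  4.80395e+02  4.22044e+02
 -6.68700e+00 -9.70100e+00  8.10300e+00  1.52000e+00]
0.00039142770482435656 (-1, 1, -1, 1, -1, 1, -1) [-5.60000e-02  3.54993e+02  5.15960e+02  4.80395e+02  4.22044e+02
 -6.68700e+00 -9.70100e+00  8.10300e+00  1.52000e+00]
0.000391427704824387 (-1, 1, -1, 1, -1, 1, -1) [-5.60000e-02  3.54993e+02  5.15960e+02  4.80395e+02  4.22044e+02
 -6.68700e+00 -9.70100e+00  8.10300e+00  1.52000e+00]
0.00039142770482444487 (-1, 1, -1, 1, -1, 1, -1) [-5.60000e-02  3.54993e+02  5.15960e+02  4.80395e+02  4.22044e+02
 -6.68700e+00 -9.70100e+00  8.10300e+00  1.52000e+00]
[[-0.0125  0.0055 -0.0014 -0.     -0.      0.0015]
 [-0.0015  0.0043 -0.0026  0.0097  0.0001 -0.0014]
 [ 0.0007 -0.0044 -0.0036  0.0104  0.0004  0.0001]
 [ 0.0011  0.0054  0.0032  0.0104 -0.0019  0.0001]
 [-0.0009 -0.0069  0.0044  0.0102 -0.0016 -0.0003]]
```

```bash
cat > sim.py <<'E'
from kin import *
S=(-1,1,-1,1,-1,1,-1)
# refine with joint zero offsets on y joints
def fk2(q,p): 
    q=np.array(q,float)+np.array([0,p[9],p[10],p[11],p[12],p[13],0]); return fk(q,p[:9],S)
def res2(p):
    e=[]
    for q,x,o in D:
        y,T=fk2(q,p); e+=list((y-np.array(x))/1000); e+=list((R.from_euler('xyz',o).inv()*T).as_rotvec()*.3)
    return np.r_[e,np.array(p[9:])*.02,np.array(p[5:8])*1e-5]
f=least_squares(res2,[-.056,355,516,480,422,0,0,0,1.52,0,0,0,0,0],x_scale=[1,100,100,100,100,50,50,50,1]+[.1]*5)
P=f.x
def jac(q):
    x,T=fk2(q,P);J=np.zeros((6,7))
    for k in range(7):
        d=np.array(q,float);d[k]+=1e-5;y,U=fk2(d,P);J[:3,k]=(y-x)/1e-5/1000;J[3:,k]=(U*T.inv()).as_rotvec()/1e-5
    return x,T,J
LO=np.array([-2.95,-.29,-1.47,.14,-1.03,.13,-2.86]);HI=np.array([2.95,1.99,1.44,2.54,4.17,1.85,2.86])
def track(q,path,sub=10,lam=0.02,N=None,kn=0.,qm=None):
    q=np.array(q,float)
    for tx,TR in path:
        x0,T0,_=jac(q)
        for i in range(sub):
            a=(i+1)/sub; gx=x0+(np.array(tx)-x0)*a; gT=T0*R.from_rotvec((T0.inv()*TR).as_rotvec()*a)
            for _ in range(2):
                x,T,J=jac(q); e=np.r_[(gx-x)/1000,(gT*T.inv()).as_rotvec()]
                Ji=J.T@np.linalg.inv(J@J.T+lam**2*np.eye(6)); dq=Ji@e
                if qm is not None: dq+=kn*(np.eye(7)-Ji@J)@(qm-q)
                q=np.clip(q+dq,LO,HI)
    return q
if __name__=="__main__":
    np.set_printoptions(suppress=True,precision=3)
    print(P.round(3), np.abs(f.fun[:30]).max(), f.fun[:30].reshape(-1,6).round(4))
    E=lambda o:R.from_euler('xyz',o)
    q0=D[0][0]
    R0=E(D[0][2]);x0=np.array(D[0][1]);rv=(R0.inv()*E(D[1][2])).as_rotvec();x1=np.array(D[1][1])
    pa=[(x0+(x1-x0)*a,R0*R.from_rotvec(rv*a)) for a in np.linspace(.1,1,10)]
    print("pinv",track(q0,pa),"obs",D[1][0])
    for qm in ((LO+HI)/2,np.array(q0),np.zeros(7)):
        for kn in(.01,.05,.3): print(kn,track(q0,pa,kn=kn,qm=qm))
    R3,x3=E(D[3][2]),np.array(D[3][1]);x2=np.array(D[2][1]);R2=E(D[2][2]);rv=(R2.inv()*R3).as_rotvec()
    pb=[(x2+(x3-x2)*a,R2*R.from_rotvec(rv*a)) for a in np.linspace(.1,1,10)]
    print("b",track(D[2][0],pb),"obs",D[3][0])
E
python3 sim.py
```

```text
[ -0.073 335.505 537.77  461.44  442.767  -5.037   5.02    1.422   1.522
  -0.034  -0.008   0.052   0.015  -0.032] 0.00577988539490255 [[-0.002  0.001 -0.    -0.004 -0.003  0.003]
 [-0.003  0.001  0.001  0.004  0.001 -0.004]
 [ 0.001 -0.001 -0.     0.004  0.002 -0.002]
 [ 0.002  0.006  0.002  0.002 -0.003  0.002]
 [-0.001 -0.005 -0.003 -0.001 -0.001  0.001]]
pinv [-0.96  -0.202  0.271  2.395  0.828  0.615  0.209] obs [-0.999, -0.2, 0.284, 2.389, 0.835, 0.645, 0.198]
0.01 [-0.479 -0.194 -0.123  2.394  0.653  0.524  0.397]
0.05 [-0.544 -0.192 -0.07   2.394  0.681  0.535  0.367]
0.3 [-0.58  -0.189 -0.042  2.394  0.698  0.54   0.348]
0.01 [-0.944 -0.201  0.258  2.394  0.823  0.611  0.215]
0.05 [-0.93  -0.2    0.247  2.394  0.818  0.609  0.22 ]
0.3 [-0.927 -0.2    0.243  2.393  0.815  0.609  0.222]
0.01 [-0.406 -0.196 -0.182  2.394  0.62   0.512  0.432]
0.05 [-0.245 -0.207 -0.312  2.394  0.539  0.486  0.518]
0.3 [-0.227 -0.207 -0.327  2.393  0.528  0.483  0.529]
b [-1.187 -0.29   1.301  2.33   0.504  0.347  1.443] obs [-1.13, -0.28, 1.27, 2.34, 0.31, 0.3, 1.61]
```

The rows stop at the joint limits (q2, q3) because the redundancy put the elbow far out. My fitted model reproduces this with a plain pseudo-inverse, so I'll back out and then plan a loop that swings the elbow back in.

```bash
python3 -m jog '[[0,[0,0,-0.02],[0,0,0]],[0,[0,0,-0.03],[0,0,0]]]'
python3 - <<'E'
from h import *
stat(); print(r.get_obs()['qpos'].tolist(), r.get_obs()['ee_rot'])
E
```

```text
time_s: 5.85
position: [580.4, -91.0, 243.4]
ee_rot: [-3.127, 0.618, -3.036]
ft_force: [-0.6, -0.6, -1.0]
gripper_width: 0.179
tip [ 23.5  48.5 118.6] yaw since [-0.76 -0.36  8.85] F [-0.6 -0.6 -1. ] w 15.8 t 5.85 [-1.19 -0.29  1.21  2.23  0.43  0.43  1.42]
[-1.1894395099962387, -0.29233334979972797, 1.2075886911374838, 2.2301577984843894, 0.4296237216648644, 0.42634341571739687, 1.423624197914992] [-3.127  0.618 -3.036]
```

```bash
python3 - <<'E'
s=open('kin.py').read()
s=s.replace("[-3.126,.619,-3.034])]","[-3.126,.619,-3.034]),\n([-1.18944,-0.29233,1.20759,2.23016,0.42962,0.42634,1.42362],[580.4,-91,243.4],[-3.127,.618,-3.036])]")
open('kin.py','w').write(s)
E
cat > opt.py <<'E'
from sim import *
from h import G,TIP0,RG,OFF,YS,YT,PT
def tipgoal(x,y,z,yaw=YT):
    tw=R.from_euler('z',YT,degrees=True).apply([x,y,z])+[*PT,4]
    return tw+R.from_euler('z',yaw,degrees=True).apply(OFF), R.from_euler('z',yaw-YS,degrees=True)*RG
def seg(x0,R0,x1,R1):
    rv=(R0.inv()*R1).as_rotvec(); n=max(1,int(np.ceil(max(np.linalg.norm(np.array(x1)-x0)/45,np.degrees(np.linalg.norm(rv))/8))))
    return [(x0+(np.array(x1)-x0)*a,R0*R.from_rotvec(rv*a)) for a in np.linspace(1/n,1,n)]
def run(q,wps,sub=3):
    n=0;qs=[]
    for x,T in wps:
        x0,T0,_=jac(q); s=seg(x0,T0,x,T); q=track(q,s,sub=sub);n+=len(s);qs.append(q)
    return q,n,qs
def Ro(yaw,tilt,roll=0):
    t=np.radians(tilt); z=np.array([np.sin(t),0,-np.cos(t)]);y=np.array([0,1.,0]);x=np.cross(y,z)
    return R.from_euler('z',yaw,degrees=True)*R.from_matrix(np.c_[x,y,z])*R.from_euler('z',roll,degrees=True)
A=tipgoal(-20,34.5,71);Aup=(A[0]+[-30,0,110],A[1])
E
cat > o1.py <<'E'
from opt import *
np.set_printoptions(suppress=True,precision=2)
print(np.abs(f.fun[:36]).max())
q0=np.array(D[-1][0]);x0,T0,_=jac(q0)
up=(x0+T0.apply([0,0,-170.]),T0)
qu,n,_=run(q0,[up]);print("up",up[0],qu,jac(qu)[0])
rng=np.random.default_rng(0);best=[]
import time;t=time.time()
while time.time()-t<400:
    k=rng.integers(1,3)
    W=[(rng.uniform([350,-350,400],[750,350,600]),rng.uniform([-60,0,-40],[60,60,40])) for _ in range(k)]
    q,n,qs=run(qu,[(a,Ro(*b)) for a,b in W]+[Aup,A],sub=2)
    x,T,_=jac(q);err=np.linalg.norm(x-A[0])+100*(T.inv()*A[1]).magnitude()
    mar=np.min(np.minimum(q-LO,HI-q)[1:6]); 
    c=abs(q[2])+err/20-2*min(mar,.1)+.01*n
    best.append((c,n,q,W,err))
best.sort(key=lambda b:b[0]);print(len(best))
for b in best[:6]: print(b[0].round(2),b[1],b[2],[(w[0].round(),w[1].round()) for w in b[3]],b[4].round(1))
E
timeout 560 python3 o1.py
```

```text
0.005613578746042464
up [480.54 -98.17 380.74] [-0.61 -0.29  0.59  2.13  0.28  0.87  1.56] [ 471.25 -104.09  295.19]
816
0.19 28 [ 0.28 -0.01  0.1   2.32 -0.87  0.44  2.8 ] [(array([ 677., -306.,  530.]), array([ 42.,  10., -27.])), (array([350., -80., 466.]), array([48., 54., 13.]))] 0.1
0.25 18 [ 0.11 -0.01  0.26  2.32 -0.85  0.43  2.79] [(array([ 733., -246.,  595.]), array([47., 49., -2.]))] 0.1
0.25 41 [ 0.35 -0.01  0.04  2.32 -0.88  0.44  2.81] [(array([649., 191., 559.]), array([-41.,  20.,  19.])), (array([ 591., -334.,  594.]), array([60.,  7., -3.]))] 0.1
0.26 15 [ 0.07 -0.01  0.31  2.32 -0.85  0.43  2.78] [(array([ 370., -236.,  510.]), array([  4.,  59., -11.]))] 0.1
0.27 33 [ 0.25 -0.01  0.13  2.32 -0.87  0.44  2.8 ] [(array([ 738., -297.,  576.]), array([-16.,   2.,  27.])), (array([ 391., -334.,  517.]), array([ 28.,  50., -16.]))] 0.1
0.33 18 [ 0.02 -0.02  0.35  2.32 -0.84  0.43  2.77] [(array([ 364., -257.,  567.]), array([22., 59., 21.]))] 0.1
```

```bash
cat > scan.py <<'E'
from opt import *
np.set_printoptions(suppress=True,precision=2)
def ik(q3,X,T,q0):
    def g(v):
        q=np.insert(v,2,q3);x,U=fk2(q,P);return np.r_[(x-X)/1000,(T.inv()*U).as_rotvec()*.5]
    s=least_squares(g,np.delete(q0,2),bounds=(np.delete(LO,2)-.6,np.delete(HI,2)+.6));q=np.insert(s.x,2,q3);return q,np.abs(s.fun).max()
poses={"L78":tipgoal(78,34.5,14),"L78h":tipgoal(78,34.5,60),"L0":tipgoal(0,34.5,14),"L-67":tipgoal(-67,34.5,14),"L-67h":tipgoal(-67,34.5,80),"R78":tipgoal(78,-34.5,14),"R-67":tipgoal(-67,-34.5,14),"R-67h":tipgoal(-67,-34.5,80),"stand":(G,RG),"standh":(G+[0,0,72],RG)}
if __name__=="__main__":
  for k,(X,T) in poses.items():
    q=np.array([0,-.05,.4,2.3,-.5,.4,2.3]);print(k)
    for q3 in (1.2,.9,.6,.3,0,-.3,-.6,-.9):
        q0=np.array([-.5+.6*(.6-q3)*1.5,-.1,q3,2.2,.0,.5,2.0]);q,e=ik(q3,X,T,np.clip(q0,LO,HI))
        m=np.minimum(q-LO,HI-q);print("  ",q,"marg %.2f j%d"%(m.min(),m.argmin()+1),"" if e<1e-3 else "FAIL")
E
python3 scan.py
```

```text
L78
   [-0.75  0.47  1.2   2.22 -1.52  0.69  3.26] marg -0.49 j5 
   [-0.53  0.34  0.9   2.22 -1.44  0.52  3.22] marg -0.41 j5 
   [-0.28  0.28  0.6   2.22 -1.37  0.42  3.18] marg -0.34 j5 
   [-0.01  0.25  0.3   2.21 -1.29  0.35  3.12] marg -0.26 j7 
   [ 0.26  0.24  0.    2.21 -1.2   0.29  3.05] marg -0.19 j7 
   [ 0.53  0.25 -0.3   2.21 -1.05  0.24  2.93] marg -0.07 j7 
   [ 0.8   0.28 -0.6   2.21 -0.76  0.18  2.65] marg 0.05 j6 
   [ 1.04  0.34 -0.9   2.22  0.09  0.14  1.82] marg 0.01 j6 
L78h
   [-0.8   0.31  1.2   2.18 -1.24  0.59  3.01] marg -0.21 j5 
   [-0.57  0.22  0.9   2.17 -1.12  0.48  2.91] marg -0.09 j5 
   [-0.3   0.18  0.6   2.17 -1.02  0.43  2.83] marg 0.01 j5 
   [-0.02  0.17  0.3   2.17 -0.93  0.39  2.76] marg 0.10 j5 
   [ 0.26  0.16  0.    2.17 -0.85  0.36  2.68] marg 0.18 j7 
   [ 0.54  0.17 -0.3   2.17 -0.74  0.33  2.59] marg 0.20 j6 
   [ 0.82  0.19 -0.6   2.17 -0.6   0.3   2.46] marg 0.17 j6 
   [ 1.08  0.23 -0.9   2.17 -0.34  0.27  2.22] marg 0.14 j6 
L0
   [-0.75  0.26  1.2   2.36 -1.46  0.55  3.35] marg -0.49 j7 
   [-0.49  0.18  0.9   2.36 -1.4   0.45  3
[... 3187 characters left out ...]
2 -0.3 ] marg 0.12 j4 
   [-0.22  0.11 -0.3   2.42  1.41  0.34 -0.31] marg 0.12 j4 
   [ 0.07  0.12 -0.6   2.42  1.43  0.37 -0.32] marg 0.12 j4 
   [ 0.35  0.14 -0.9   2.42  1.45  0.41 -0.34] marg 0.12 j4 
standh
   [-1.95 -0.3   1.2   2.34  1.19  0.77 -0.06] marg -0.01 j2 
   [-1.5  -0.1   0.9   2.34  0.98  0.54  0.14] marg 0.19 j2 
   [-1.16 -0.06  0.6   2.33  0.9   0.49  0.22] marg 0.21 j4 
   [-0.83 -0.05  0.3   2.33  0.84  0.45  0.28] marg 0.21 j4 
   [-0.51 -0.04  0.    2.33  0.78  0.43  0.34] marg 0.21 j4 
   [-0.19 -0.05 -0.3   2.33  0.72  0.41  0.41] marg 0.21 j4 
   [ 0.14 -0.06 -0.6   2.33  0.63  0.38  0.5 ] marg 0.21 j4 
   [ 0.48 -0.11 -0.9   2.33  0.44  0.34  0.69] marg 0.18 j2
```

```bash
cat > scan2.py <<'E'
from opt import *
np.set_printoptions(suppress=True,precision=2)
def tg(tip,yaw,tilt,half,along=130):
    Rr=R.from_euler('z',yaw,degrees=True); g=np.asarray(tip)+Rr.apply([-.574*along,0,31+.819*along])
    T=Ro(yaw,tilt,180*half); return g+19*T.apply([0,0,1]),T
def tray(x,y,z): return R.from_euler('z',YT,degrees=True).apply([x,y,z])+[*PT,4]
PO={"L70":(tray(70,34.5,14),YT),"L0":(tray(0,34.5,14),YT),"L-67":(tray(-67,34.5,14),YT),"L-67h":(tray(-67,34.5,60),YT),"R70":(tray(70,-34.5,14),YT),"R-67":(tray(-67,-34.5,14),YT),"R-67h":(tray(-67,-34.5,60),YT),"st":(TIP0,YS),"sth":(TIP0+[0,0,60],YS)}
def solve(X,T,seeds):
    best=(-9,None)
    def g(q):
        x,U=fk2(q,P);return np.r_[(x-X)/1000,(T.inv()*U).as_rotvec()*.5]
    mid=(LO+HI)/2
    for s in seeds:
        def g2(q): return np.r_[g(q)*100,.02*((q-mid)/((HI-LO)/2))**4]
        z=least_squares(g2,s,bounds=(LO,HI),max_nfev=60)
        if np.abs(g(z.x)).max()<2e-3:
            m=np.minimum(z.x-LO,HI-z.x).min()
            if m>best[0]:best=(m,z.x)
    return best
if __name__=="__main__":
  rng=np.random.default_rng(1)
  seeds=[np.array([0,.1,0,2.2,0,.8,1.]),np.array([0,.1,0,2.2,3,.8,-1.]),np.array([-.5,.1,.5,2.2,3,.8,-2.]),np.array([0.5,.1,-.5,2.2,0,.8,-1.])]
  for half in(0,1):
    for tilt in(0,10,20,28,35,45,55,65):
      o=[]
      for k,(t,y) in PO.items():
        m,q=solve(*tg(t,y,tilt,half),seeds);o.append("%s %.2f"%(k,m) if q is not None else k+" --")
        if k in("L-67",) and q is not None: o.append(str(q))
      print(half,tilt,o)
E
time python3 scan2.py
```

```text
0 0 ['L70 0.78', 'L0 0.68', 'L-67 0.60', '[ 0.8   0.33 -0.74  1.94  0.23  0.97  1.63]', 'L-67h 0.56', 'R70 0.76', 'R-67 0.66', 'R-67h 0.62', 'st 0.64', 'sth 0.65']
0 10 ['L70 0.68', 'L0 0.57', 'L-67 0.45', '[ 0.69  0.18 -0.5   2.09 -0.01  0.74  1.89]', 'L-67h 0.43', 'R70 0.70', 'R-67 0.51', 'R-67h 0.50', 'st 0.51', 'sth 0.52']
0 20 ['L70 0.46', 'L0 0.40', 'L-67 0.30', '[ 0.61  0.08 -0.31  2.24 -0.31  0.54  2.24]', 'L-67h 0.29', 'R70 0.48', 'R-67 0.37', 'R-67h 0.37', 'st 0.36', 'sth 0.36']
0 28 ['L70 0.29', 'L0 0.23', 'L-67 0.15', '[-0.    0.04  0.39  2.36 -0.74  0.42  2.71]', 'L-67h 0.24', 'R70 0.27', 'R-67 0.18', 'R-67h 0.15', 'st 0.23', 'sth 0.30']
0 35 ['L70 0.10', 'L0 0.04', 'L-67 0.00', '[-1.1  -0.15  1.44  2.47 -0.83  0.2   2.86]', 'L-67h 0.10', 'R70 0.14', 'R-67 0.01', 'R-67h 0.04', 'st 0.13', 'sth 0.20']
0 45 ['L70 0.17', 'L0 0.04', 'L-67 --', 'L-67h --', 'R70 0.08', 'R-67 0.00', 'R-67h --', 'st --', 'sth 0.05']
0 55 ['L70 0.05', 'L0 --', 'L-67 --', 'L-67h --', 'R70 0.14', 'R-67 --', 'R-67h --', 'st --', 'sth --']
0 65 ['L70 --', 'L0 --', 'L-67 --', 'L-67h --', 'R70 0.07', 'R
[... 522 characters left out ...]
'sth 0.36']
1 28 ['L70 0.24', 'L0 0.25', 'L-67 0.18', '[ 0.02  0.04  0.36  2.36 -0.74  0.42 -0.43]', 'L-67h 0.24', 'R70 0.29', 'R-67 0.26', 'R-67h 0.31', 'st 0.20', 'sth 0.30']
1 35 ['L70 0.05', 'L0 0.06', 'L-67 0.00', '[-1.07 -0.1   1.44  2.47 -1.03  0.25 -0.08]', 'L-67h 0.14', 'R70 0.11', 'R-67 0.14', 'R-67h 0.08', 'st 0.01', 'sth 0.19']
1 45 ['L70 0.14', 'L0 0.04', 'L-67 --', 'L-67h --', 'R70 0.06', 'R-67 0.00', 'R-67h --', 'st --', 'sth 0.05']
1 55 ['L70 0.05', 'L0 --', 'L-67 --', 'L-67h --', 'R70 0.12', 'R-67 --', 'R-67h --', 'st --', 'sth --']
1 65 ['L70 --', 'L0 --', 'L-67 --', 'L-67h --', 'R70 0.07', 'R-67 --', 'R-67h --', 'st --', 'sth --']
real	1m56.504s
user	1m55.617s
sys	0m0.103s
```

Run:
```python
from opt import *
import h
np.set_printoptions(suppress=True,precision=2)
q0=np.array(h.r.get_obs()['qpos'])
for hh in (72,95):
    q,n,qs=run(q0,[(G+[0,0,hh],RG)],sub=4);print(n,q,jac(q)[0]-G)
    h.plan(G+[0,0,hh],RG)
```

```text
5 [-0.81 -0.05  0.28  2.33  0.83  0.45  0.29] [-0. -0. 72.]
d mm [ 43.9 213.9  15. ] rot deg [4.49 0.45 7.65] | now [580.4 -91.  243.4] t 5.85
5 [-0.82 -0.09  0.28  2.3   0.75  0.51  0.38] [-0. -0. 95.]
d mm [ 30.6 213.6  -3.8] rot deg [4.49 0.45 7.65] | now [580.4 -91.  243.4] t 5.85
```

```bash
python3 -m jog '[[0,[0.01,0.035,0],[0.7,0,1]],[0,[0.018,0.078,0.004],[1.6,0.1,2.7]],[0,[0.026,0.12,0.008],[2.5,0.2,4.2]],[0,[0.034,0.16,0.011],[3.4,0.3,5.7]],[0,[0.04,0.195,0.0135],[4.1,0.4,7]],[0,[0.0439,0.2139,0.015],[4.49,0.45,7.65]],[0,[0.0439,0.2139,0.015],[4.49,0.45,7.65]],[0,[0.0439,0.2139,0.015],[4.49,0.45,7.65]]]'
python3 - <<'E'
from h import *
stat(); plan(G+[0,0,30],RG); plan(G,RG)
E
```

```text
time_s: 6.65
position: [533.3, 117.7, 202.4]
ee_rot: [-3.141, 0.61, 3.085]
ft_force: [0.1, -0.9, -0.9]
gripper_width: 0.181
tip [ -3.4 252.5  77. ] yaw since [-0.1   0.04 -0.01] F [ 0.1 -0.9 -0.9] w 15.9 t 6.65 [-0.88 -0.04  0.34  2.32  0.83  0.47  0.3 ]
d mm [24.2  1.  33.2] rot deg [-0.09 -0.03  0.05] | now [533.3 117.7 202.4] t 6.65
d mm [41.3  1.  57.8] rot deg [-0.09 -0.03  0.05] | now [533.3 117.7 202.4] t 6.65
```

```bash
python3 -m jog '[[0,[0.012,0.0005,0.0165],[0,0,0]],[0,[0.024,0.001,0.033],[0,0,0]],[0,[0.027,0.001,0.037],[0,0,0]],[0,[0.027,0.001,0.037],[0,0,0]]]'
python3 - <<'E'
from h import *
stat(); plan(G+[0,0,1.],RG)
E
```

```text
time_s: 7.05
position: [532.6, 117.1, 156.6]
ee_rot: [-3.141, 0.61, 3.082]
ft_force: [0.5, -0.5, -1.1]
gripper_width: 0.183
tip [ -4.2 251.8  31.2] yaw since [-0.1   0.04 -0.18] F [ 0.5 -0.5 -1.1] w 16.1 t 7.05 [-0.87  0.05  0.35  2.38  1.03  0.36  0.06]
d mm [14.   1.7 19.8] rot deg [-0.18 -0.03 -0.09] | now [532.6 117.1 156.6] t 7.05
```

```bash
python3 -m jog '[[0,[0.003,0.0008,0.004],[0,0,0]],[0,[0.006,0.0014,0.0085],[0,0,0]],[0,[0.009,0.0014,0.0128],[0,0,0]],[0,[0.0115,0.0014,0.0165],[0,0,0]],[0,[0.014,0.0014,0.0198],[0,0,0]],[0,[0.014,0.0014,0.0198],[0,0,0]]]'
python3 - <<'E'
from h import *
stat(); plan(G,RG)
i=r.read_camera("top");cv2.imwrite("pics/t4.png",cv2.resize(i[125:190,235:325],None,fx=8,fy=8,interpolation=cv2.INTER_CUBIC))
i=r.read_camera("scene");cv2.imwrite("pics/s4.png",cv2.resize(i[180:260,195:275],None,fx=7,fy=7,interpolation=cv2.INTER_CUBIC))
E
```

```text
time_s: 7.65
position: [533.3, 119.7, 133.7]
ee_rot: [3.14, 0.612, 3.082]
ft_force: [-0.1, 0.2, -1.4]
gripper_width: 0.179
tip [ -2.9 254.5   8.5] yaw since [-0.   -0.08 -0.13] F [-0.1  0.2 -1.4] w 15.8 t 7.65 [-0.88  0.11  0.36  2.4   1.2   0.31 -0.13]
d mm [ 1.9 -1.   1.6] rot deg [-0.07  0.08 -0.11] | now [533.3 119.7 133.7] t 7.65
```

View pics/s4.png

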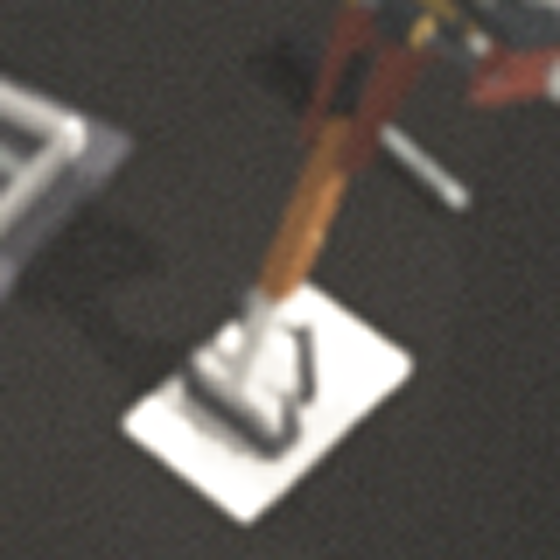

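```bash
python3 -m jog '[[0,[0.0012,-0.0005,0.0015],[0,0,0]],[0,[0.0012,-0.0005,0.0015],[0,0,0]],[0.04,[0.0012,-0.0005,0.0015],[0,0,0]],[0.04,[0.0012,-0.0005,0.0015],[0,0,0]],[0.04,[0.0012,-0.0005,0.0015],[0,0,0]],[0.04,[0.0012,-0.0005,0.0015],[0,0,0]],[0.04,[0.0012,-0.0005,0.0015],[0,0,0]],[0.04,[0.0012,-0.0005,0.0015],[0,0,0]]]'
cat > o2.py <<'E'
from opt import *
from scan2 import tg,tray
import h
np.set_printoptions(suppress=True,precision=2)
h.stat()
q0=np.array(h.r.get_obs()['qpos'])
def task(tilt):
    L=[("st",*tg(TIP0,YS,tilt,0)),("sth",*tg(TIP0+[0,0,72],YS,tilt,0))]
    for n,y in(("L",34.5),("R",-34.5)):
        for m,x,z in(("a",-20,75),("b",70,62),("c",70,14),("d",0,14),("e",-67,14),("f",-67,75)): L.append((n+m,*tg(tray(x,y,z),YT,tilt,0)))
    L+= [("sth2",*tg(TIP0+[0,0,72],YS,tilt,0)),("st2",*tg(TIP0,YS,tilt,0))]
    return L
for tilt in(15,18,20,23):
    q=q0;print(tilt)
    for nm,x,T in task(tilt):
        q,n,_=run(q,[(x,T)],sub=4); y,U,_=jac(q); print("  ",nm,q,"m %.2f j%d"%(np.minimum(q-LO,HI-q).min(),np.minimum(q-LO,HI-q).argmin()+1),"err %.1f %.3f"%(np.linalg.norm(y-x),(U.inv()*T).magnitude()),n)
E
python3 o2.py
```

```text
time_s: 8.55
position: [533.0, 120.2, 131.6]
ee_rot: [3.14, 0.612, 3.083]
ft_force: [0.0, -0.4, 0.7]
gripper_width: 0.457
tip [ -3.2 255.2   6.3] yaw since [ 0.   -0.07 -0.06] F [ 0.  -0.4  0.7] w 40.2 t 8.55 [-0.88  0.11  0.36  2.4   1.22  0.3  -0.15]
15
   st [-0.55  0.19  0.2   2.11  0.09  0.62  1.1 ] m 0.43 j4 err 0.0 0.000 3
   sth [-0.55  0.1   0.2   2.02  0.09  0.8   1.11] m 0.39 j2 err 0.0 0.000 2
   La [-0.2   0.12  0.45  2.01 -0.22  0.8   2.06] m 0.41 j2 err 0.0 0.000 6
   Lb [-0.2   0.29  0.42  1.85 -0.29  0.81  2.06] m 0.58 j2 err 0.0 0.000 3
   Lc [-0.17  0.34  0.4   1.9  -0.35  0.71  2.12] m 0.58 j6 err 0.0 0.000 2
   Ld [-0.17  0.24  0.42  2.04 -0.32  0.67  2.15] m 0.50 j4 err 0.0 0.000 2
   Le [-0.15  0.13  0.44  2.17 -0.28  0.65  2.17] m 0.37 j4 err 0.0 0.000 2
   Lf [-0.18  0.03  0.44  2.09 -0.17  0.8   2.06] m 0.32 j2 err 0.0 0.000 2
   Ra [-0.09  0.18  0.49  1.95 -0.3   0.84  2.26] m 0.47 j2 err 0.0 0.000 2
   Rb [-0.1   0.34  0.46  1.79 -0.36  0.85  2.23] m 0.63 j2 err 0.0 0.000 3
   Rc [-0.07  0.39  0.43  1.84 -0.42  0.76  2.29] m 0.57 j7 err 0.0 0.000 2
   Rd [
[... 3344 characters left out ...]
r 0.0 0.000 2
   Lf [-0.31 -0.05  0.6   2.21 -0.25  0.63  2.16] m 0.24 j2 err 0.0 0.000 2
   Ra [-0.24  0.12  0.7   2.07 -0.49  0.7   2.47] m 0.39 j7 err 0.0 0.000 2
   Rb [-0.23  0.3   0.65  1.92 -0.61  0.71  2.48] m 0.38 j7 err 0.0 0.000 3
   Rc [-0.17  0.36  0.59  1.97 -0.72  0.63  2.6 ] m 0.26 j7 err 0.0 0.000 2
   Rd [-0.15  0.25  0.62  2.1  -0.7   0.6   2.67] m 0.19 j7 err 0.0 0.000 2
   Re [-0.12  0.15  0.65  2.22 -0.66  0.59  2.72] m 0.14 j7 err 0.0 0.000 2
   Rf [-0.18  0.04  0.67  2.14 -0.42  0.69  2.47] m 0.33 j2 err 0.0 0.000 2
   sth2 [-0.44  0.03  0.03  2.14  0.26  0.63  0.92] m 0.32 j2 err 0.0 0.000 7
   st2 [-0.45  0.14  0.04  2.23  0.37  0.44  0.8 ] m 0.31 j4 err 0.0 0.000 2
```

Run:
```python
from h import *
import scan2
X,T=scan2.tg(TIP0,YS,20,0); print(X); plan(X,T)
i=r.read_camera("top");cv2.imwrite("pics/t5.png",cv2.resize(i[125:190,235:325],None,fx=8,fy=8,interpolation=cv2.INTER_CUBIC))
```

```text
[528.68 118.2  129.62]
d mm [ 4.5 -2.3 -0.8] rot deg [ 0.02 15.08 -0.13] | now [533.  120.2 131.6] t 8.55
```

View pics/t5.png

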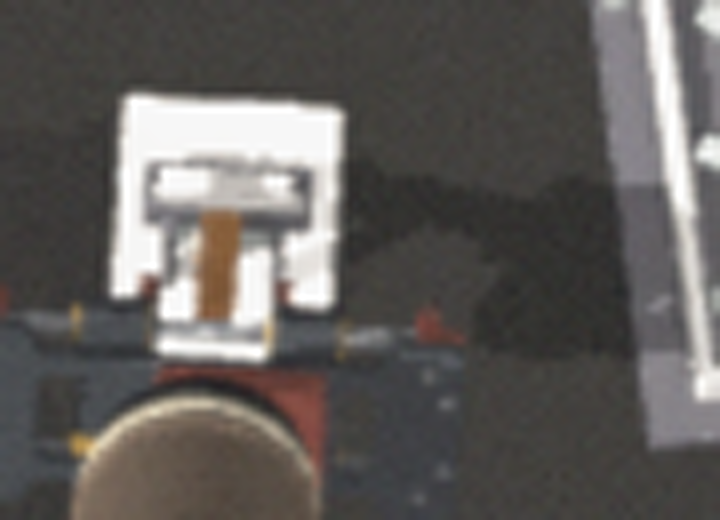

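The rake sits in the trough as at the start. The handle (col ~218) is centred between the fingers (148 and 284). Next I regrip at 20° tilt.

```bash
python3 -m jog '[[0.04,[0.002,-0.0005,0],[0,7.5,0]],[0.04,[0.0045,-0.0005,-0.0008],[0,15.1,0]],[0.04,[0.0045,-0.0005,-0.0008],[0,15.1,0]],[0,[0.0045,-0.0005,-0.0008],[0,15.1,0]],[0,[0.0045,-0.0005,-0.0008],[0,15.1,0]],[0,[0.0045,-0.0005,-0.0008],[0,15.1,0]],[0,[0.0045,-0.0005,-0.0008],[0,15.1,0]],[0,[0.0045,-0.0005,-0.0008],[0,15.1,0]],[0,[0.0045,-0.0005,-0.0008],[0,15.1,0]],[0,[0.0045,-0.0005,-0.0008],[0,15.1,0]]]'; python3 -m jog '[[0,[0,0,0],[0,0,0]]]'
python3 - <<'E'
from h import *
o=r.get_obs();print(o['position'],o['ee_rot'],o['gripper_width']*88,o['ft_force'],o['qpos'])
E
```

```text
time_s: 9.6
position: [528.7, 119.8, 129.6]
ee_rot: [3.141, 0.349, 3.084]
ft_force: [1.6, -1.1, -1.0]
gripper_width: 0.182
time_s: 9.7
position: [528.7, 119.9, 129.6]
ee_rot: [3.141, 0.349, 3.084]
ft_force: [1.6, -1.7, 0.3]
gripper_width: 0.178
[528.677 119.868 129.611] [3.141 0.349 3.084] 15.690315629251906 [ 1.567 -1.73   0.325] [-0.613  0.16   0.206  2.186  0.258  0.5    0.89 ]
```

```bash
sed -i "s/^G=.*; RG=R.from_euler('xyz',\[[^]]*\])/G=np.array([528.68,119.87,129.61]); RG=R.from_euler('xyz',[3.141,.349,3.084])/" h.py; grep '^G=' h.py
python3 -m jog '[[0,[-0.0034,0,-0.0094],[0,0,0]],[0,[-0.0075,0,-0.0207],[0,0,0]],[0,[-0.0137,0,-0.0376],[0,0,0]],[0,[-0.0205,0,-0.0564],[0,0,0]],[0,[-0.0246,0,-0.0677],[0,0,0]],[0,[-0.0246,0,-0.0677],[0,0,0]]]'
python3 - <<'E'
from h import *
stat(); go(-20,34.5,73)
E
```

```text
G=np.array([528.68,119.87,129.61]); RG=R.from_euler('xyz',[3.141,.349,3.084]); TIP0=np.array([596.7,114.4,10.]); YS=-3.2
time_s: 10.3
position: [529.2, 120.5, 203.7]
ee_rot: [3.138, 0.351, 3.083]
ft_force: [0.5, -0.3, -0.5]
gripper_width: 0.18
tip [ -3.  254.6  80.2] yaw since [ 0.15 -0.11  0.  ] F [ 0.5 -0.3 -0.5] w 15.8 t 10.3 [-0.61  0.05  0.2   2.1   0.23  0.69  0.94]
d mm [ -16.2 -230.6   12.7] rot deg [-3.01  0.12 -8.69] | now [529.2 120.5 203.7] t 10.3
```

```bash
python3 -m jog '[[0,[-0.002,-0.03,0.0015],[-0.4,0,-1.1]],[0,[-0.005,-0.07,0.004],[-0.9,0,-2.6]],[0,[-0.008,-0.11,0.006],[-1.4,0,-4.1]],[0,[-0.0105,-0.15,0.008],[-1.9,0.1,-5.6]],[0,[-0.0135,-0.19,0.0105],[-2.5,0.1,-7.1]],[0,[-0.0155,-0.22,0.012],[-2.9,0.1,-8.3]],[0,[-0.0162,-0.2306,0.0127],[-3,0.1,-8.7]],[0,[-0.0162,-0.2306,0.0127],[-3,0.1,-8.7]]]'
python3 - <<'E'
from h import *
stat(); go(72,34.5,62);go(72,34.5,14.5)
E
```

```text
time_s: 11.1
position: [534.1, -113.4, 194.1]
ee_rot: [-3.14, 0.345, -3.042]
ft_force: [-0.8, 0.4, -2.0]
gripper_width: 0.174
tip [-22.2  31.7  70.2] yaw since [-0.08  0.21  8.99] F [-0.8  0.4 -2. ] w 15.3 t 11.1 [-0.24  0.07  0.45  2.11 -0.22  0.65  2.04]
d mm [-85.3   2.9  39.7] rot deg [-0.16 -0.21 -0.17] | now [ 534.1 -113.4  194.1] t 11.1
d mm [-69.2   2.9  84.4] rot deg [-0.16 -0.21 -0.17] | now [ 534.1 -113.4  194.1] t 11.1
```

Configuration as predicted. I'll move forward under the bridge and look.

```bash
python3 -m jog '[[0,[-0.021,0.001,0.01],[0,0,0]],[0,[-0.043,0.002,0.02],[0,0,0]],[0,[-0.064,0.0025,0.03],[0,0,0]],[0,[-0.08,0.0028,0.0375],[0,0,0]],[0,[-0.0853,0.0028,0.0397],[0,-0.2,0]],[0,[-0.0853,0.0028,0.0397],[0,-0.2,0]]]'
python3 - <<'E'
from h import *
stat(); go(72,34.5,14.5)
for n,s in(("top",(80,290,185,390)),("scene",(140,120,250,265))):
    i=r.read_camera(n)
    cv2.imwrite(f"pics/{n}6.png",cv2.resize(i[s[0]:s[2],s[1]:s[3]],None,fx=5,fy=5,interpolation=cv2.INTER_CUBIC))
E
```

```text
time_s: 11.7
position: [627.6, -97.7, 185.6]
ee_rot: [-3.141, 0.349, -3.037]
ft_force: [-0.1, -1.6, -0.8]
gripper_width: 0.183
tip [72.9 37.9 62. ] yaw since [-0.08  0.02  9.28] F [-0.1 -1.6 -0.8] w 16.1 t 11.7 [-0.23  0.25  0.43  1.94 -0.32  0.66  2.06]
d mm [17.1 -3.4 44.3] rot deg [-0.05 -0.01  0.1 ] | now [627.6 -97.7 185.6] t 11.7
```

View pics/top6.png

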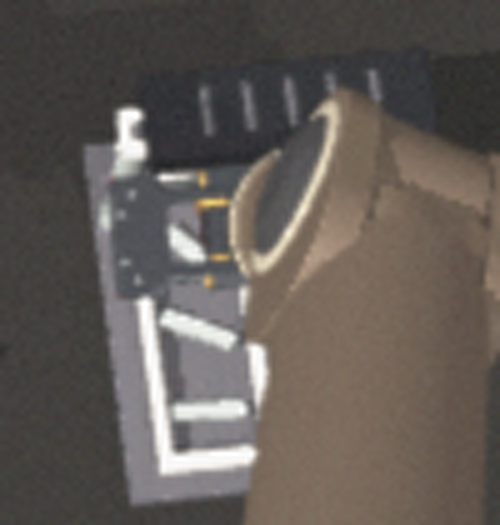

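View pics/scene6.png

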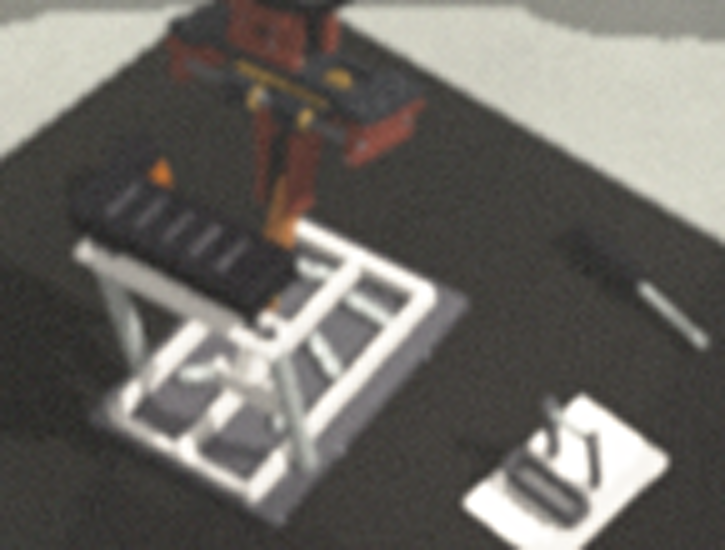

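```bash
for k in 1 2 3; do python3 -m jog '[[0,[0,0,0],[0,0,0]]]' >/dev/null; python3 -c "
from h import *
stat()"; done
```

```text
tip [72.4 36.4 63.2] yaw since [-0.08 -0.07  9.16] F [-0.5 -0.6 -0.9] w 15.8 t 11.9 [-0.23  0.25  0.43  1.94 -0.32  0.66  2.06]
tip [72.8 36.3 63.4] yaw since [-0.08 -0.1   9.16] F [ 0.4  0.5 -1.2] w 15.7 t 12.0 [-0.23  0.25  0.43  1.94 -0.32  0.66  2.06]
tip [73.1 36.2 63.5] yaw since [-0.09 -0.11  9.16] F [-0.1 -0.  -1. ] w 15.8 t 12.1 [-0.23  0.25  0.43  1.94 -0.32  0.66  2.06]
```

```bash
python3 -m jog '[[0,[0.005,-0.0015,0.0136],[0,0,0]],[0,[0.01,-0.0015,0.027],[0,0,0]],[0,[0.0137,-0.0015,0.0376],[0,0,0]],[0,[0.0137,-0.0015,0.0376],[0,0,0]],[0,[0.0137,-0.0015,0.0376],[0,0,0]],[0,[0.0137,-0.0015,0.0376],[0,0,0]]]'
python3 - <<'E'
from h import *
stat(); go(72.5,34.5,14.2)
i=r.read_camera("scene")
cv2.imwrite("pics/s7.png",cv2.resize(i[170:250,130:220],None,fx=7,fy=7,interpolation=cv2.INTER_CUBIC))
E
```

```text
time_s: 12.7
position: [628.7, -100.8, 147.4]
ee_rot: [-3.14, 0.352, -3.038]
ft_force: [0.3, -1.1, -1.3]
gripper_width: 0.18
tip [73.9 34.5 23.9] yaw since [-0.12 -0.14  9.18] F [ 0.3 -1.1 -1.3] w 15.8 t 12.7 [-0.2   0.3   0.4   1.98 -0.38  0.58  2.13]
d mm [ 4.3 -0.3  8.6] rot deg [-0.11  0.15  0.01] | now [ 628.7 -100.8  147.4] t 12.7
```

View pics/s7.png

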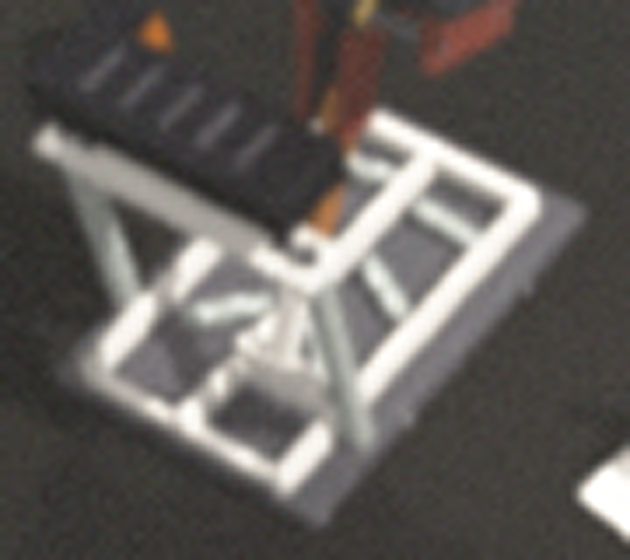

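```bash
python3 -m jog '[[0,[0.001,0,0.003],[0,0,0]],[0,[0.0022,0,0.006],[0,0,0]],[0,[0.0032,0,0.0088],[0,0.15,0]],[0,[0.0032,0,0.0088],[0,0.15,0]],[0,[0.0032,0,0.0088],[0,0.15,0]],[0,[0.0032,0,0.0088],[0,0.15,0]]]'
python3 - <<'E'
from h import *
stat(); go(0,34.5,14);go(-62,34.5,14)
i=r.read_camera("scene")
cv2.imwrite("pics/s8.png",cv2.resize(i[170:250,130:220],None,fx=7,fy=7,interpolation=cv2.INTER_CUBIC))
E
```

```text
time_s: 13.35
position: [628.3, -100.7, 137.3]
ee_rot: [-3.14, 0.348, -3.038]
ft_force: [0.6, 0.8, -1.7]
gripper_width: 0.182
tip [73.1 34.7 13.6] yaw since [-0.09  0.07  9.18] F [ 0.6  0.8 -1.7] w 16.0 t 13.35 [-0.19  0.31  0.39  1.98 -0.39  0.56  2.14]
d mm [ 68.7  -0.6 -25.3] rot deg [-0.1  -0.06  0.02] | now [ 628.3 -100.7  137.3] t 13.35
d mm [127.   -0.7 -46.4] rot deg [-0.1  -0.06  0.02] | now [ 628.3 -100.7  137.3] t 13.35
```

View pics/s8.png

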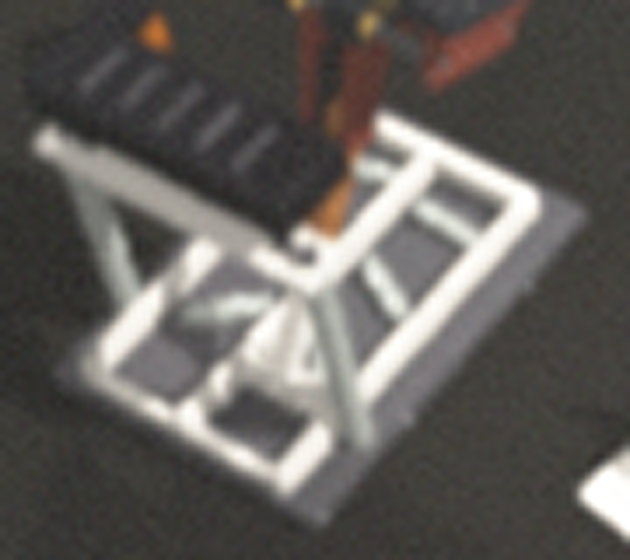

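```bash
python3 -m jog '[[0,[0.004,0,-0.0015],[0,0,0]],[0,[0.010,0,-0.0037],[0,0,0]],[0,[0.017,0,-0.0062],[0,0,0]],[0,[0.024,0,-0.0088],[0,0,0]],[0,[0.031,0,-0.0113],[0,0,0]],[0,[0.038,0,-0.0139],[0,0,0]],[0,[0.045,0,-0.0165],[0,0,0]],[0,[0.052,0,-0.019],[0,0,0]],[0,[0.06,0,-0.022],[0,0,0]],[0,[0.0687,0,-0.0252],[0,0,0]]]'
python3 - <<'E'
from h import *
stat();print(r.get_obs()['moment']); go(-55,34.5,14)
for n,s in(("top",(80,290,185,390)),("scene",(160,120,250,230))):
    i=r.read_camera(n)
    cv2.imwrite(f"pics/{n}9.png",cv2.resize(i[s[0]:s[2],s[1]:s[3]],None,fx=5,fy=5,interpolation=cv2.INTER_CUBIC))
E
```

```text
time_s: 14.4
position: [554.7, -108.5, 137.5]
ee_rot: [-3.14, 0.348, -3.039]
ft_force: [-0.2, 0.7, -1.8]
gripper_width: 0.183
tip [-0.8 34.5 13.9] yaw since [-0.11  0.06  9.16] F [-0.2  0.7 -1.8] w 16.1 t 14.4 [-0.19  0.19  0.41  2.14 -0.36  0.52  2.16]
[0.037 0.366 0.012]
d mm [ 51.   -0.4 -18.6] rot deg [-0.12 -0.06  0.  ] | now [ 554.7 -108.5  137.5] t 14.4
```

View pics/top9.png

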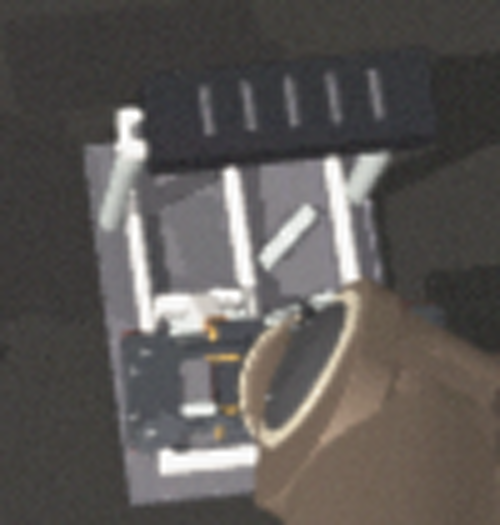

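View pics/scene9.png

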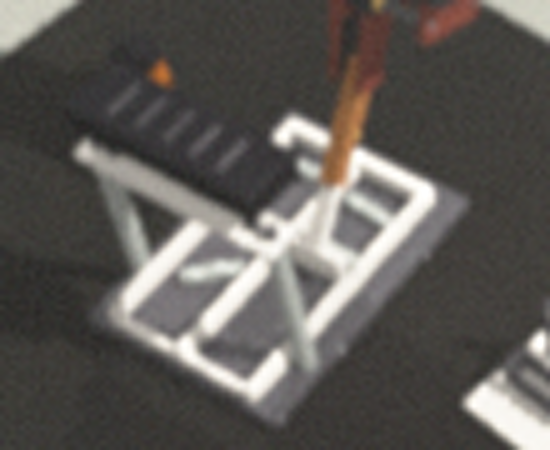

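The lane behind the rake is clean, with the head at about (205,305) in the top crop. I'll continue towards the fence.

```bash
python3 -m jog '[[0,[0.005,0,-0.0018],[0,0,0]],[0,[0.011,0,-0.004],[0,0,0]],[0,[0.017,0,-0.0062],[0,0,0]],[0,[0.023,0,-0.0084],[0,0,0]],[0,[0.029,0,-0.0106],[0,0,0]],[0,[0.035,0,-0.0128],[0,0,0]],[0,[0.041,0,-0.015],[0,0,0]],[0,[0.046,0,-0.0168],[0,0,0]],[0,[0.051,0,-0.0186],[0,0,0]],[0,[0.051,0,-0.0186],[0,0,0]]]'
python3 - <<'E'
from h import *
stat();print(r.get_obs()['moment']); go(-66,34.5,14)
for n,s in(("top",(80,290,185,390)),("scene",(160,120,250,230))):
    i=r.read_camera(n)
    cv2.imwrite(f"pics/{n}10.png",cv2.resize(i[s[0]:s[2],s[1]:s[3]],None,fx=5,fy=5,interpolation=cv2.INTER_CUBIC))
E
```

```text
time_s: 15.5
position: [500.7, -113.8, 137.6]
ee_rot: [-3.141, 0.348, -3.039]
ft_force: [-0.2, 0.4, -1.8]
gripper_width: 0.176
tip [-55.2  35.   13.9] yaw since [-0.07  0.08  9.17] F [-0.2  0.4 -1.8] w 15.5 t 15.5 [-0.18  0.1   0.42  2.24 -0.32  0.5   2.16]
[ 0.01   0.397 -0.037]
d mm [10.3 -0.7 -3.8] rot deg [-0.09 -0.08 -0.  ] | now [ 500.7 -113.8  137.6] t 15.5
```

View pics/top10.png

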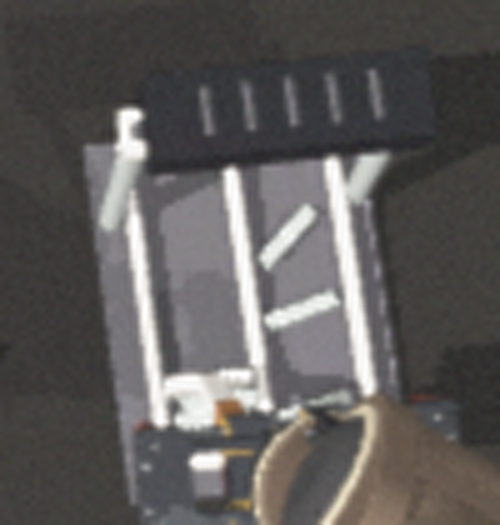

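View pics/scene10.png

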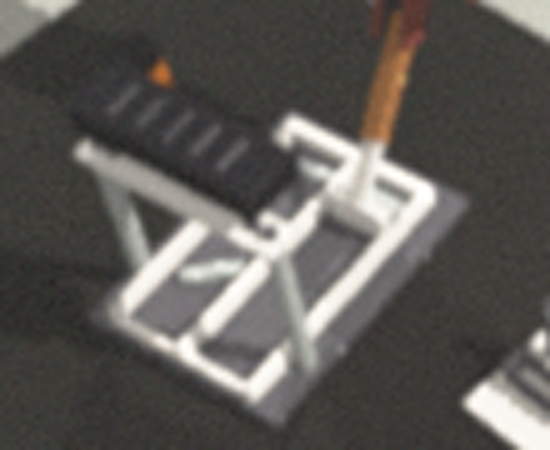

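```bash
python3 -m jog '[[0,[0.002,-0.0003,-0.0007],[0,0,0]],[0,[0.004,-0.0003,-0.0014],[0,0,0]],[0,[0.006,-0.0003,-0.0022],[0,0,0]],[0,[0.008,-0.0003,-0.0029],[0,0,0]],[0,[0.0094,-0.0003,-0.0034],[0,0,0]],[0,[0.0094,-0.0003,-0.0034],[0,0,0]]]'
python3 - <<'E'
from h import *
stat();print(r.get_obs()['moment'])
E
python3 -m jog '[[0,[0.0007,0,-0.0003],[0,0,0]],[0,[0.0014,0,-0.0005],[0,0,0]],[0,[0.0014,0,-0.0005],[0,0,0]]]'
python3 - <<'E'
from h import *
stat();print(r.get_obs()['moment'])
for n,s in(("top",(80,290,185,390)),("scene",(160,150,230,230))):
    i=r.read_camera(n)
    cv2.imwrite(f"pics/{n}11.png",cv2.resize(i[s[0]:s[2],s[1]:s[3]],None,fx=6,fy=6,interpolation=cv2.INTER_CUBIC)[:600])
E
```

```text
time_s: 16.2
position: [491.3, -115.1, 137.6]
ee_rot: [-3.141, 0.348, -3.038]
ft_force: [0.7, -0.2, -1.1]
gripper_width: 0.18
tip [-64.7  34.7  13.9] yaw since [-0.08  0.07  9.18] F [ 0.7 -0.2 -1.1] w 15.8 t 16.2 [-0.18  0.08  0.42  2.26 -0.31  0.5   2.16]
[0.004 0.305 0.068]
time_s: 16.5
position: [490.0, -115.2, 137.6]
ee_rot: [-3.14, 0.348, -3.038]
ft_force: [-0.1, 0.6, -1.4]
gripper_width: 0.179
tip [-66.   34.7  13.9] yaw since [-0.09  0.07  9.18] F [-0.1  0.6 -1.4] w 15.8 t 16.5 [-0.18  0.08  0.42  2.26 -0.31  0.5   2.16]
[0.063 0.28  0.019]
```

View pics/scene11.png

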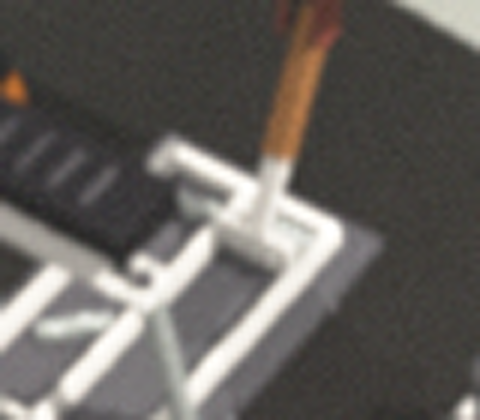

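```bash
python3 -m jog '[[0,[0.0005,0,-0.0002],[0,0,0]],[0,[0.001,0,-0.0004],[0,0,0]],[0,[0.001,0,-0.0004],[0,0,0]]]' | grep ft
python3 -c "
from h import *
stat();print(r.get_obs()['moment'])"
python3 -m jog '[[0,[0.0005,0,-0.0002],[0,0,0]],[0,[0.001,0,-0.0004],[0,0,0]],[0,[0.001,0,-0.0004],[0,0,0]]]' | grep ft
python3 -c "
from h import *
stat();print(r.get_obs()['moment'])"
```

```text
ft_force: [1.7, -0.1, -1.7]
tip [-66.8  34.7  14. ] yaw since [-0.1   0.05  9.18] F [ 1.7 -0.1 -1.7] w 15.8 t 16.9 [-0.18  0.08  0.42  2.26 -0.31  0.5   2.16]
[ 0.025  0.02  -0.046]
ft_force: [0.9, 0.7, -1.5]
tip [-67.8  34.7  14.2] yaw since [-0.1   0.04  9.19] F [ 0.9  0.7 -1.5] w 15.8 t 17.2 [-0.18  0.08  0.42  2.26 -0.31  0.5   2.16]
[ 0.075 -0.25  -0.022]
```

```bash
python3 -m jog '[[0,[-0.003,0,0.001],[0,0,0]],[0,[-0.007,0,0.0026],[0,0,0]],[0,[-0.0104,0,-0.007],[0,0,0]],[0,[-0.0172,0,-0.0258],[0,0,0]],[0,[-0.024,0,-0.0446],[0,0,0]],[0,[-0.0285,0,-0.0566],[0,0,0]],[0,[-0.0285,0,-0.0566],[0,0,0]]]'
python3 - <<'E'
from h import *
stat();print(r.get_obs()['moment']); go(-20,-34.5,72)
for n,s in(("top",(80,290,185,390)),("scene",(140,150,230,250))):
    i=r.read_camera(n)
    cv2.imwrite(f"pics/{n}12.png",cv2.resize(i[s[0]:s[2],s[1]:s[3]],None,fx=5.7,fy=5.7,interpolation=cv2.INTER_CUBIC))
E
```

```text
time_s: 17.9
position: [496.4, -114.7, 202.1]
ee_rot: [-3.14, 0.35, -3.038]
ft_force: [0.1, 0.6, -1.0]
gripper_width: 0.179
tip [-59.2  34.5  78.6] yaw since [-0.12 -0.07  9.19] F [ 0.1  0.6 -1. ] w 15.7 t 17.9 [-0.21 -0.02  0.43  2.17 -0.16  0.66  2.  ]
[-0.001  0.468  0.053]
d mm [-34.8 -69.2  19.8] rot deg [-0.11  0.08  0.03] | now [ 496.4 -114.7  202.1] t 17.9
```

View pics/scene12.png

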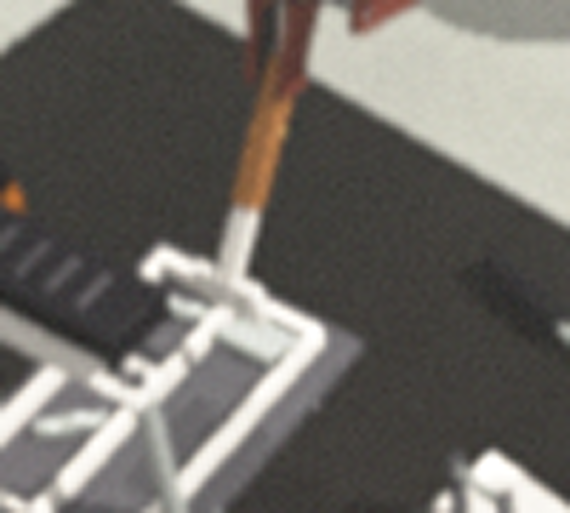

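View pics/top12.png

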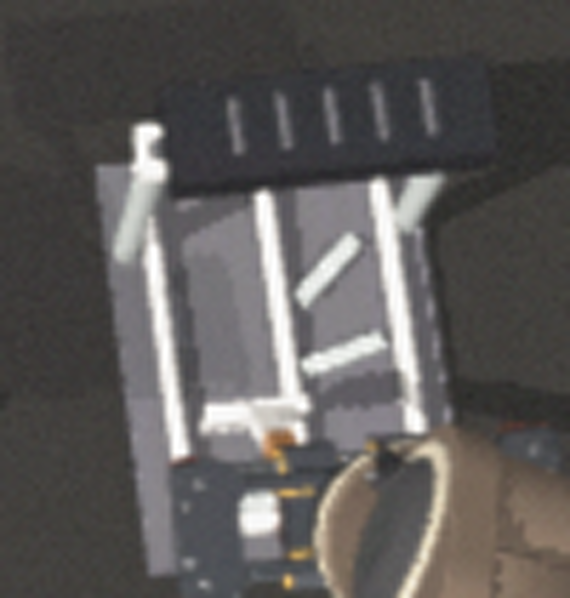

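```bash
python3 -m jog '[[0,[-0.012,-0.023,0.0066],[0,0,0]],[0,[-0.024,-0.047,0.0132],[0,0,0]],[0,[-0.0348,-0.0692,0.0198],[0,0,0]],[0,[-0.055,-0.0692,0.0292],[0,0,0]],[0,[-0.075,-0.0692,0.0388],[0,0,0]],[0,[-0.096,-0.0692,0.0482],[0,0,0]],[0,[-0.113,-0.0692,0.0565],[0,0,0]],[0,[-0.1186,-0.0692,0.0588],[0,0,0]],[0,[-0.1186,-0.0692,0.0588],[0,0,0]],[0,[-0.1186,-0.0692,0.0588],[0,0,0]]]'
python3 - <<'E'
from h import *
stat(); go(73,-34.5,22)
for n,s in(("top",(80,290,185,390)),("scene",(160,110,250,225))):
    i=r.read_camera(n)
    cv2.imwrite(f"pics/{n}13.png",cv2.resize(i[s[0]:s[2],s[1]:s[3]],None,fx=5.7,fy=5.7,interpolation=cv2.INTER_CUBIC))
E
```

```text
time_s: 19.0
position: [632.1, -170.3, 185.0]
ee_rot: [-3.141, 0.346, -3.039]
ft_force: [-1.0, -0.8, -0.3]
gripper_width: 0.179
tip [ 69.4 -34.9  61.2] yaw since [-0.07  0.16  9.15] F [-1.  -0.8 -0.3] w 15.8 t 19.0 [-0.12  0.3   0.48  1.88 -0.42  0.71  2.27]
d mm [10.3  0.2 38.1] rot deg [-0.09 -0.16 -0.02] | now [ 632.1 -170.3  185. ] t 19.0
```

View pics/scene13.png

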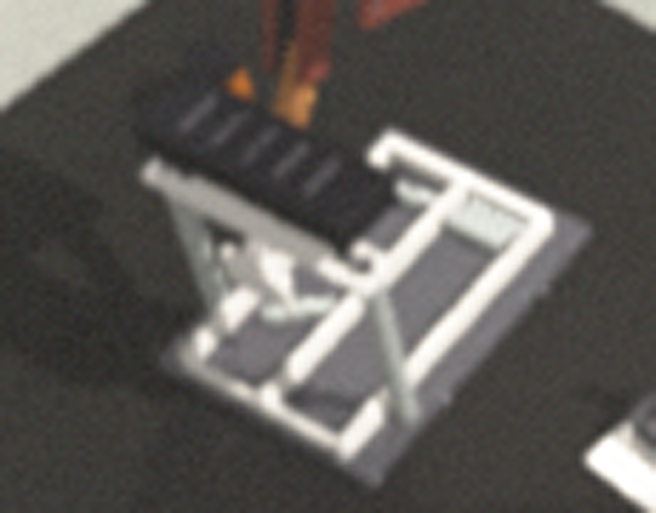

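View pics/top13.png

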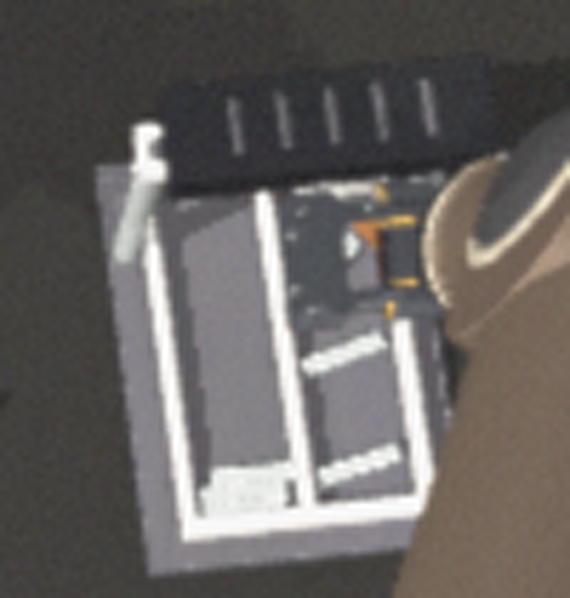

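Run:
```python
from h import *
f=lambda P:R.from_euler('z',YT,degrees=True).apply(P)+[*PT,4]
for p in ((268,315),(275,308),(330,300),(335,310)):
    b=back("scene",crop(p,(110,160),5.7),26); print(p,R.from_euler('z',-YT,degrees=True).apply(b-[*PT,4]).round(0))
i=cv2.imread("pics/scene13.png")
def dr(P,c):
    q=((proj("scene",f(P))-[110,160]+.5)*5.7-.5).round().astype(int); cv2.polylines(i,[q.reshape(-1,1,2)],True,c,1)
for y0 in(-34.5,):
    dr([(76,y0-27,14),(70,y0-27,14),(70,y0+27,14),(76,y0+27,14)],(0,0,255))
    dr([(74.4,y0-27,95),(64.4,y0-27,95),(64.4,y0+27,95),(74.4,y0+27,95)],(255,0,0))
cv2.imwrite("pics/s13o.png",i[100:420,130:480].repeat(2,0).repeat(2,1)[:600])
```

```text
(268, 315) [ 58. -49.  22.]
(275, 308) [ 51. -49.  22.]
(330, 300) [ 26. -21.  22.]
(335, 310) [ 31. -12.  22.]
```

View pics/s13o.png

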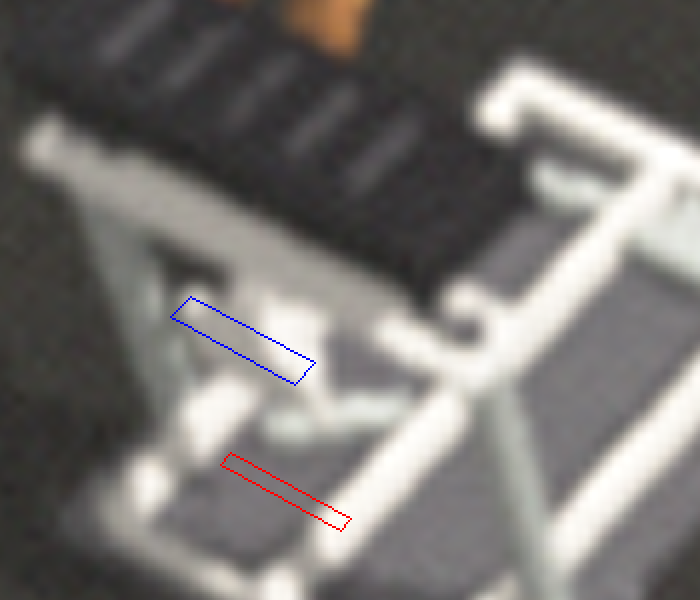

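```bash
python3 -m jog '[[0,[0.003,0,0.0127],[0,0,0]],[0,[0.007,0,0.0254],[0,0,0]],[0,[0.0103,0,0.0375],[0,-0.1,0]],[0,[0.0103,0,0.0375],[0,-0.1,0]],[0,[0.0103,0,0.0375],[0,-0.1,0]],[0,[0.0103,0,0.0375],[0,-0.1,0]]]'
python3 - <<'E'
from h import *
stat(); go(73,-34.5,14)
E
```

```text
time_s: 19.7
position: [636.6, -169.9, 147.3]
ee_rot: [-3.14, 0.35, -3.038]
ft_force: [-0.5, 0.6, 0.2]
gripper_width: 0.176
tip [ 74.4 -35.1  23.8] yaw since [-0.11 -0.05  9.17] F [-0.5  0.6  0.2] w 15.5 t 19.7 [-0.09  0.35  0.44  1.91 -0.48  0.64  2.33]
d mm [4.5 0.3 8.7] rot deg [-0.11  0.06  0.01] | now [ 636.6 -169.9  147.3] t 19.7
```

```bash
python3 -m jog '[[0,[0.001,0.0004,0.003],[0,0,0]],[0,[0.0025,0.0004,0.006],[0,0,0]],[0,[0.0038,0.0004,0.0088],[0,0,0]],[0,[0.0038,0.0004,0.0088],[0,0,0]],[0,[0.0038,0.0004,0.0088],[0,0,0]]]'
python3 - <<'E'
from h import *
stat(); go(0,-34.5,14)
E
```

```text
time_s: 20.2
position: [635.7, -169.4, 137.4]
ee_rot: [-3.14, 0.349, -3.038]
ft_force: [-0.3, 0.3, -0.2]
gripper_width: 0.176
tip [ 73.5 -34.4  13.8] yaw since [-0.09 -0.02  9.18] F [-0.3  0.3 -0.2] w 15.4 t 20.2 [-0.08  0.36  0.43  1.92 -0.5   0.62  2.34]
d mm [ 68.9  -0.5 -25.4] rot deg [-0.1   0.03  0.01] | now [ 635.7 -169.4  137.4] t 20.2
```

```bash
python3 -m jog '[[0,[0.004,0,-0.0015],[0,0,0]],[0,[0.010,0,-0.0037],[0,0,0]],[0,[0.017,0,-0.0062],[0,0,0]],[0,[0.024,0,-0.0088],[0,0,0]],[0,[0.031,0,-0.0113],[0,0,0]],[0,[0.038,0,-0.0139],[0,0,0]],[0,[0.045,0,-0.0165],[0,0,0]],[0,[0.052,0,-0.019],[0,0,0]],[0,[0.06,0,-0.022],[0,0,0]],[0,[0.0687,0,-0.0252],[0,0,0]]]'
python3 - <<'E'
from h import *
stat();print(r.get_obs()['moment']); go(-56,-34.5,14)
for n,s in(("scene",(160,110,250,225)),):
    i=r.read_camera(n)
    cv2.imwrite(f"pics/{n}14.png",cv2.resize(i[s[0]:s[2],s[1]:s[3]],None,fx=5.7,fy=5.7,interpolation=cv2.INTER_CUBIC))
E
```

```text
time_s: 21.2
position: [562.4, -176.9, 137.7]
ee_rot: [-3.14, 0.35, -3.038]
ft_force: [0.4, 0.2, -1.7]
gripper_width: 0.177
tip [ -0.2 -34.2  14.1] yaw since [-0.1  -0.04  9.19] F [ 0.4  0.2 -1.7] w 15.6 t 21.2 [-0.06  0.25  0.44  2.07 -0.48  0.58  2.4 ]
[-0.029  0.281 -0.05 ]
d mm [ 52.4  -0.6 -19.1] rot deg [-0.1   0.04  0.02] | now [ 562.4 -176.9  137.7] t 21.2
```

View pics/scene14.png

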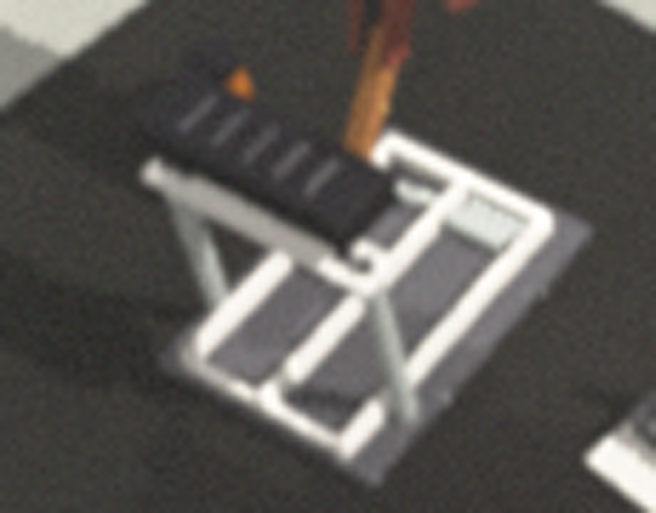

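The far part of the right lane is swept clean. I'll continue.

```bash
python3 -m jog '[[0,[0.005,0,-0.0018],[0,0,0]],[0,[0.011,0,-0.004],[0,0,0]],[0,[0.017,0,-0.0062],[0,0,0]],[0,[0.023,0,-0.0084],[0,0,0]],[0,[0.029,0,-0.0106],[0,0,0]],[0,[0.035,0,-0.0128],[0,0,0]],[0,[0.041,0,-0.015],[0,0,0]],[0,[0.046,0,-0.0168],[0,0,0]],[0,[0.051,0,-0.0186],[0,0,0]],[0,[0.0524,0,-0.0191],[0,0,0]]]'
python3 -m jog '[[0,[0.002,0,-0.0007],[0,0,0]],[0,[0.004,0,-0.0014],[0,0,0]],[0,[0.006,0,-0.0022],[0,0,0]],[0,[0.008,0,-0.0029],[0,0,0]],[0,[0.008,0,-0.0029],[0,0,0]]]'
python3 - <<'E'
from h import *
stat();print(r.get_obs()['moment'])
E
```

```text
time_s: 22.25
position: [506.9, -182.7, 137.6]
ee_rot: [-3.141, 0.35, -3.039]
ft_force: [-0.4, 0.5, -0.4]
gripper_width: 0.178
time_s: 22.75
position: [498.8, -183.5, 137.6]
ee_rot: [-3.14, 0.35, -3.038]
ft_force: [0.1, -0.6, -0.4]
gripper_width: 0.177
tip [-64.1 -34.1  14. ] yaw since [-0.09 -0.03  9.17] F [ 0.1 -0.6 -0.4] w 15.6 t 22.75 [-0.03  0.15  0.46  2.19 -0.46  0.55  2.44]
[-0.05   0.249 -0.047]
```

```bash
python3 -m jog '[[0,[0.001,0,-0.0004],[0,0,0]],[0,[0.0018,0,-0.0007],[0,0,0]],[0,[0.0018,0,-0.0007],[0,0,0]]]' | grep ft
python3 -c "
from h import *
stat();print(r.get_obs()['moment'])"
python3 -m jog '[[0,[0.0005,0,-0.0002],[0,0,0]],[0,[0.001,0,-0.0004],[0,0,0]],[0,[0.001,0,-0.0004],[0,0,0]]]' | grep ft
python3 -c "
from h import *
stat();print(r.get_obs()['moment'])"
```

```text
ft_force: [0.4, 0.0, -0.3]
tip [-65.9 -34.1  14. ] yaw since [-0.1  -0.03  9.18] F [ 0.4  0.  -0.3] w 15.8 t 23.05 [-0.03  0.15  0.46  2.19 -0.45  0.55  2.44]
[-0.081  0.305 -0.022]
ft_force: [1.2, 0.9, -1.9]
tip [-66.7 -34.1  14.2] yaw since [-0.1  -0.04  9.19] F [ 1.2  0.9 -1.9] w 15.3 t 23.35 [-0.03  0.15  0.46  2.19 -0.45  0.55  2.44]
[-0.059 -0.015 -0.084]
```

```bash
python3 -m jog '[[0,[0.0005,0,-0.0002],[0,0,0]],[0,[0.0008,0,-0.0003],[0,0,0]],[0,[0.0008,0,-0.0003],[0,0,0]]]' | grep ft
python3 -m jog '[[0,[-0.003,0,0.001],[0,0,0]],[0,[-0.007,0,0.0026],[0,0,0]],[0,[-0.0104,0,-0.007],[0,0,0]],[0,[-0.0172,0,-0.0258],[0,0,0]],[0,[-0.024,0,-0.0446],[0,0,0]],[0,[-0.0285,0,-0.0566],[0,0,0]],[0,[-0.0285,0,-0.0566],[0,0,0]]]'
python3 - <<'E'
from h import *
stat(); print(r.get_obs()['moment']);plan(G+[0,0,75],RG)
E
```

```text
ft_force: [2.5, 0.7, -2.0]
time_s: 24.35
position: [503.6, -183.2, 202.2]
ee_rot: [-3.14, 0.352, -3.038]
ft_force: [0.1, 0.1, -0.7]
gripper_width: 0.177
tip [-59.  -34.4  78.9] yaw since [-0.15 -0.18  9.21] F [ 0.1  0.1 -0.7] w 15.6 t 24.35 [-0.09  0.05  0.49  2.11 -0.3   0.7   2.27]
[-0.024  0.4   -0.012]
d mm [-53.8 298.9  16.7] rot deg [3.04 0.2  8.69] | now [ 503.6 -183.2  202.2] t 24.35
```

```bash
python3 -m jog '[[0,[-0.012,0.02,-0.004],[0.2,0,0.5]],[0,[-0.022,0.06,-0.004],[0.6,0,1.7]],[0,[-0.032,0.1,-0.002],[1,0.05,2.9]],[0,[-0.042,0.145,0],[1.5,0.1,4.2]],[0,[-0.05,0.19,0.002],[1.9,0.1,5.5]],[0,[-0.054,0.235,0.004],[2.4,0.15,6.9]],[0,[-0.057,0.275,0.006],[2.8,0.2,8]],[0,[-0.0572,0.2989,0.0073],[3,0.2,8.7]],[0,[-0.0572,0.2989,0.0073],[3,0.2,8.7]],[0,[-0.0572,0.2989,0.0073],[3,0.2,8.7]]]'
python3 -m jog '[[0,[0,0,0],[0,0,0]]]' >/dev/null
python3 - <<'E'
from h import *
stat(); plan(G+[0,0,25],RG)
i=r.read_camera("top");cv2.imwrite("pics/t15.png",cv2.resize(i[85:190,235:390],None,fx=5,fy=5,interpolation=cv2.INTER_CUBIC))
i=r.read_camera("scene");cv2.imwrite("pics/s15.png",cv2.resize(i[150:260,130:275],None,fx=5.4,fy=5.4,interpolation=cv2.INTER_CUBIC))
E
```

```text
time_s: 25.35
position: [527.0, 120.1, 211.7]
ee_rot: [3.141, 0.344, 3.085]
ft_force: [0.1, 0.2, -1.1]
gripper_width: 0.176
tip [ -5.7 252.7  88.4] yaw since [ 0.03  0.24 -0.1 ] F [-0.1  0.1 -0.5] w 15.6 t 25.45 [-0.53  0.05  0.11  2.08  0.23  0.72  0.94]
d mm [18.4  1.2 54.6] rot deg [-0.02 -0.24 -0.09] | now [527.5 118.7 212.3] t 25.45
```

View pics/t15.png

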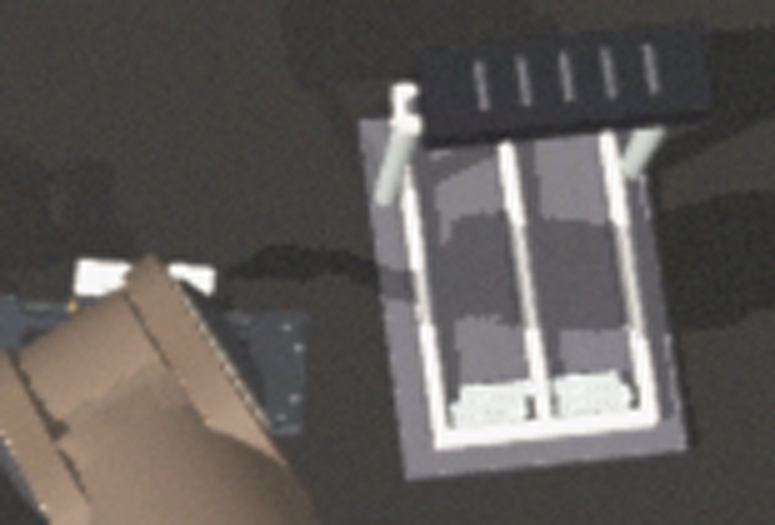

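View pics/s15.png

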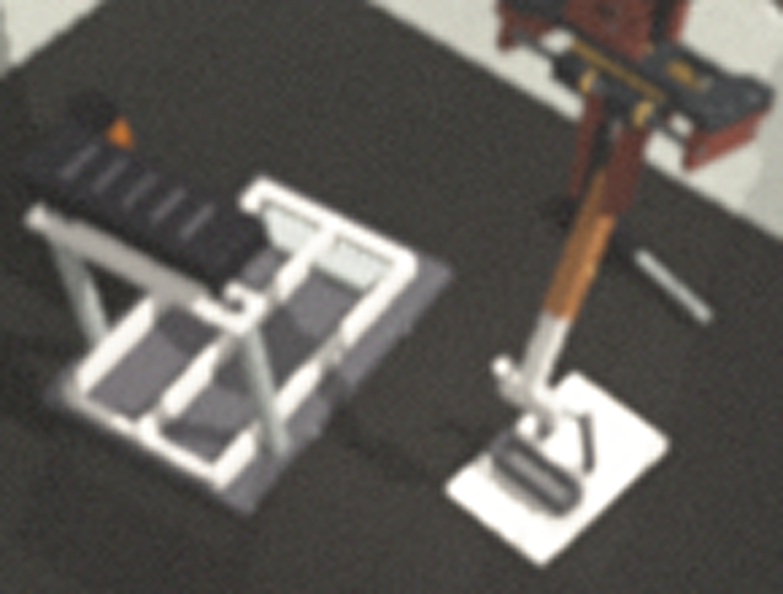

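Run:
```python
from h import *
i=cv2.imread("pics/t15.png")
cv2.imwrite("pics/t15z.png",cv2.resize(i[350:460,400:700],None,fx=2.6,fy=2.6,interpolation=cv2.INTER_CUBIC))
for p in((452,398),(452,420),(530,385),(532,410),(555,378),(560,412),(628,370),(635,400)):
    b=back("top",crop(p,(235,85),5),26);print(p,R.from_euler('z',-YT,degrees=True).apply(b-[*PT,4])[:2].round(0))
```

```text
(452, 398) [-76.  57.]
(452, 420) [-91.  59.]
(530, 385) [-73.   5.]
(532, 410) [-90.   6.]
(555, 378) [-70. -12.]
(560, 412) [-93. -12.]
(628, 370) [-69. -61.]
(635, 400) [-90. -62.]
```

View pics/t15z.png

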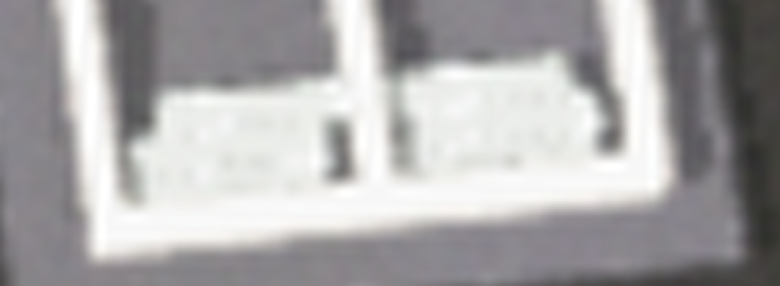

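Run:
```python
from h import *
o=r.get_obs(); Ry=R.from_euler('xyz',o['ee_rot'])*RG.inv(); tip=o['position']-Ry.apply(G-TIP0); RR=Ry*R.from_euler('z',YS,degrees=True)
print(tip)
i=r.read_camera("scene");s=8;off=np.array([205,195]);a=cv2.resize(i[195:265,205:275],None,fx=s,fy=s,interpolation=cv2.INTER_CUBIC)
for l in ([(5,27,34),(5,-27,34),(-5,-27,34),(-5,27,34)],[(5,27,0),(5,-27,0),(-5,-27,0),(-5,27,0)],[(-.574*55,8,31+.819*55),(-.574*110,8,31+.819*110),(-.574*110,-8,31+.819*110),(-.574*55,-8,31+.819*55)]):
    q=((proj("scene",RR.apply(l)+tip)-off+.5)*s-.5).round().astype(int);cv2.polylines(a,[q.reshape(-1,1,2)],True,(0,0,255),1)
cv2.imwrite("pics/s16.png",a)
plan(G+[0,0,25],RG,o)
```

```text
[595.378 113.042  92.9  ]
d mm [18.9  1.3 55. ] rot deg [-0.01 -0.2  -0.14] | now [527.8 118.6 212.7] t 25.55
```

View pics/s16.png

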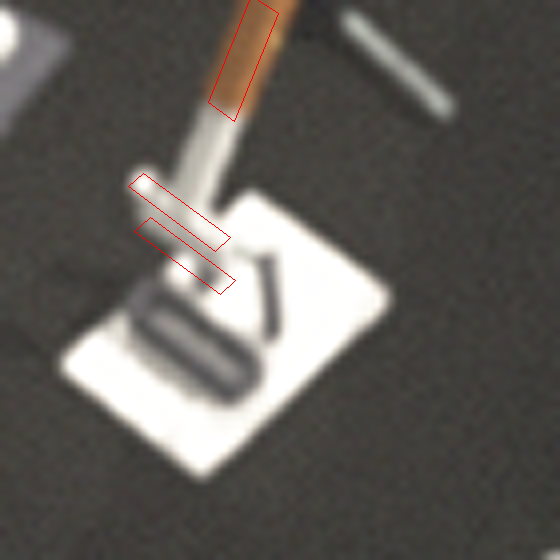

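```bash
python3 -m jog '[[0,[0.005,0.0013,0.014],[0,-0.2,0]],[0,[0.0105,0.0013,0.03],[0,-0.2,0]],[0,[0.0155,0.0013,0.045],[0,-0.2,0]],[0,[0.0189,0.0013,0.055],[0,-0.2,0]],[0,[0.0189,0.0013,0.055],[0,-0.2,0]],[0,[0.0189,0.0013,0.055],[0,-0.2,0]],[0,[0.0189,0.0013,0.055],[0,-0.2,0]]]'
python3 - <<'E'
from h import *
o=r.get_obs(); Ry=R.from_euler('xyz',o['ee_rot'])*RG.inv(); tip=o['position']-Ry.apply(G-TIP0); RR=Ry*R.from_euler('z',YS,degrees=True)
print(tip,o['moment'],o['ft_force'])
i=r.read_camera("scene");s=8;off=np.array([205,195]);a=cv2.resize(i[195:265,205:275],None,fx=s,fy=s,interpolation=cv2.INTER_CUBIC)
cv2.imwrite("pics/s17.png",a)
i=r.read_camera("top");cv2.imwrite("pics/t17.png",cv2.resize(i[125:190,235:325],None,fx=8,fy=8,interpolation=cv2.INTER_CUBIC))
plan(G+[0,0,8],RG,o);plan(G+[0,0,1],RG,o)
E
```

```text
time_s: 26.3
position: [529.3, 121.5, 155.7]
ee_rot: [3.139, 0.351, 3.083]
ft_force: [0.3, 0.3, -1.3]
gripper_width: 0.179
[597.553 116.213  36.255] [0.081 0.434 0.019] [ 0.318  0.326 -1.281]
d mm [ 6.7 -1.7 16.8] rot deg [ 0.07  0.1  -0.06] | now [529.3 121.5 155.7] t 26.3
d mm [ 9.1 -1.8 23.4] rot deg [ 0.07  0.1  -0.06] | now [529.3 121.5 155.7] t 26.3
```

View pics/s17.png

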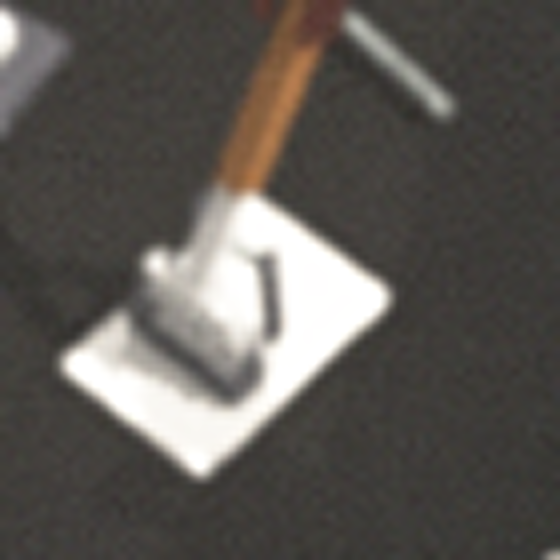

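View pics/t17.png

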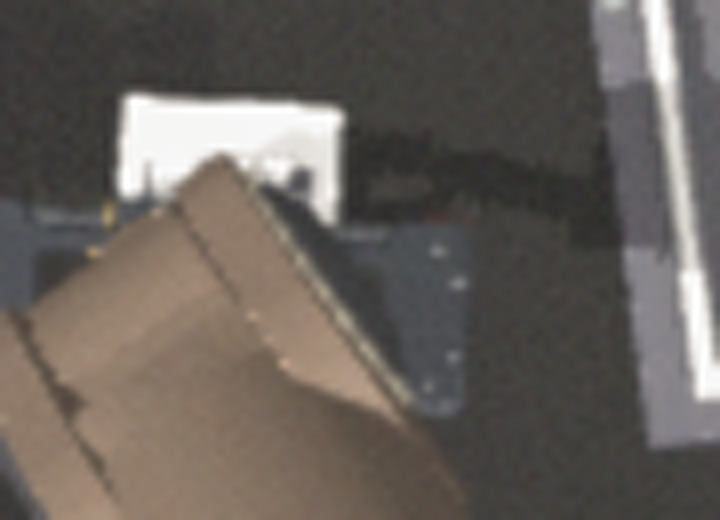

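```bash
python3 -m jog '[[0,[0,-0.001,0],[0,0,0]],[0,[0.0015,-0.001,0.004],[0,0,0]],[0,[0.003,-0.001,0.008],[0,0,0]],[0,[0.005,-0.001,0.0125],[0,0,0]],[0,[0.005,-0.001,0.0125],[0,0,0]],[0,[0.005,-0.001,0.0125],[0,0,0]]]'
python3 - <<'E'
from h import *
stat();print(r.get_obs()['moment']);plan(G+[0,0,1],RG)
E
```

```text
time_s: 27.0
position: [528.1, 120.4, 141.1]
ee_rot: [3.14, 0.349, 3.084]
ft_force: [-0.2, 0.1, -0.8]
gripper_width: 0.179
tip [ -4.4 254.5  17.5] yaw since [ 0.03 -0.01 -0.01] F [-0.2  0.1 -0.8] w 15.8 t 27.0 [-0.53  0.14  0.11  2.17  0.28  0.54  0.87]
[ 0.029  0.453 -0.035]
d mm [ 3.  -0.6 10. ] rot deg [ 0.02  0.   -0.02] | now [528.1 120.4 141.1] t 27.0
```

```bash
python3 -m jog '[[0,[0.001,-0.0005,0.0033],[0,0,0]],[0,[0.002,-0.0005,0.0066],[0,0,0]],[0,[0.003,-0.0005,0.01],[0,0,0]],[0,[0.003,-0.0005,0.01],[0,0,0]],[0,[0.003,-0.0005,0.01],[0,0,0]]]'
python3 - <<'E'
from h import *
stat();print(r.get_obs()['moment']);plan(G,RG)
i=r.read_camera("scene");s=8;a=cv2.resize(i[195:265,205:275],None,fx=s,fy=s,interpolation=cv2.INTER_CUBIC)
cv2.imwrite("pics/s18.png",a)
E
```

```text
time_s: 27.5
position: [529.0, 120.0, 131.0]
ee_rot: [3.14, 0.35, 3.083]
ft_force: [0.9, 0.1, -0.9]
gripper_width: 0.175
tip [ -3.4 253.9   7.5] yaw since [ 0.05 -0.05 -0.02] F [ 0.9  0.1 -0.9] w 15.4 t 27.5 [-0.53  0.16  0.12  2.18  0.29  0.51  0.86]
[ 0.037  0.234 -0.02 ]
d mm [ 0.8 -0.1  1.2] rot deg [ 0.04  0.05 -0.03] | now [529. 120. 131.] t 27.5
```

View pics/s18.png

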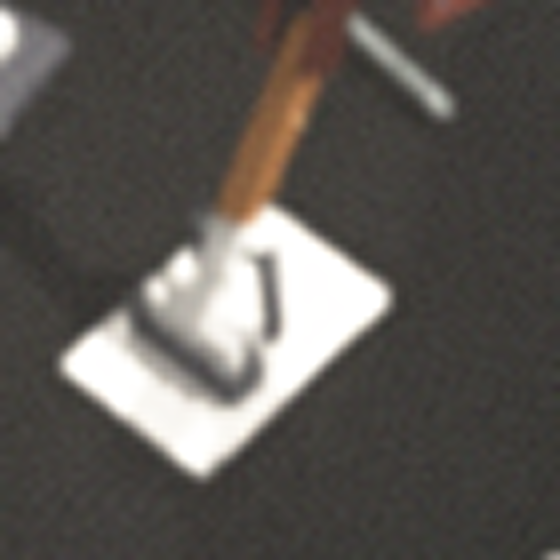

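Seated. I'll lower the last ~1 mm, then open.

```bash
python3 -m jog '[[0,[0.0005,0,0.0012],[0,0,0]],[0,[0.0005,0,0.0012],[0,0,0]],[0,[0.0005,0,0.0012],[0,0,0]]]' | grep -E 'pos|ft'
python3 -m jog '[[0.045,[0,0,0],[0,0,0]],[0.045,[0,0,0],[0,0,0]],[0.045,[0,0,0],[0,0,0]],[0.06,[0,0,0],[0,0,0]],[0.06,[0,0,0],[0,0,0]],[0.07,[0,0,0],[0,0,0]],[0.07,[0,0,0],[0,0,0]],[0.07,[0,0,0],[0,0,0]],[0.07,[0,0,0],[0,0,0]],[0.07,[0,0,0],[0,0,0]]]'
python3 - <<'E'
from h import *
i=r.read_camera("scene");s=8;a=cv2.resize(i[195:265,205:275],None,fx=s,fy=s,interpolation=cv2.INTER_CUBIC)
cv2.imwrite("pics/s19.png",a)
E
```

```text
position: [529.0, 120.0, 129.9]
ft_force: [0.8, 0.2, -1.0]
time_s: 28.85
position: [528.8, 120.0, 129.7]
ee_rot: [3.14, 0.35, 3.083]
ft_force: [-0.3, 1.0, 0.2]
gripper_width: 0.797
```

View pics/s19.png

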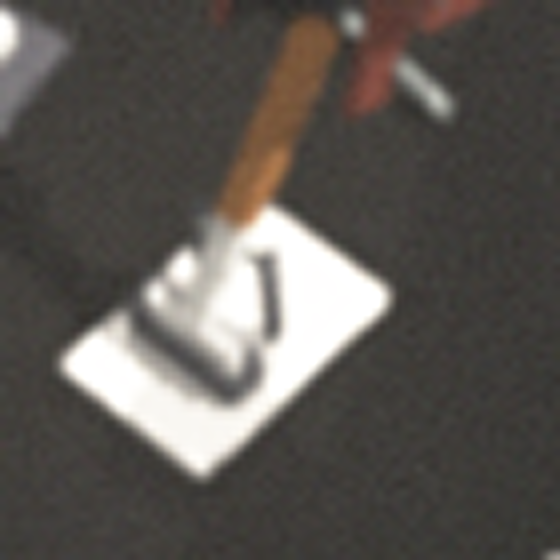

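```bash
python3 -m jog '[[0.07,[0.003,0,-0.012],[0,0,0]],[0.07,[0.008,0,-0.03],[0,0,0]],[0.07,[0.016,0,-0.06],[0,0,0]],[0.07,[0.025,0,-0.093],[0,0,0]],[0.07,[0.034,0,-0.126],[0,0,0]],[0.07,[0.034,0,-0.15],[0,0,0]],[0.07,[0.034,0,-0.15],[0,0,0]],[0.07,[0.034,0,-0.15],[0,0,0]]]'
python3 - <<'E'
from h import *
print(r.get_obs()['qpos'],r.get_obs()['joint_velocities'])
i=r.read_camera("scene");a=cv2.resize(i[150:265,120:280],None,fx=5,fy=5,interpolation=cv2.INTER_CUBIC)
cv2.imwrite("pics/s20.png",a)
i=r.read_camera("top");cv2.imwrite("pics/t20.png",cv2.resize(i[85:190,235:390],None,fx=5,fy=5,interpolation=cv2.INTER_CUBIC))
E
```

```text
time_s: 29.7
position: [445.5, 124.6, 259.6]
ee_rot: [3.139, 0.351, 3.083]
ft_force: [0.1, -0.5, -1.9]
gripper_width: 0.802
[-0.601 -0.15   0.051  2.144  0.267  0.871  0.82 ] [ 0.002  0.034  0.005  0.017  0.001 -0.007  0.001]
```

View pics/s20.png

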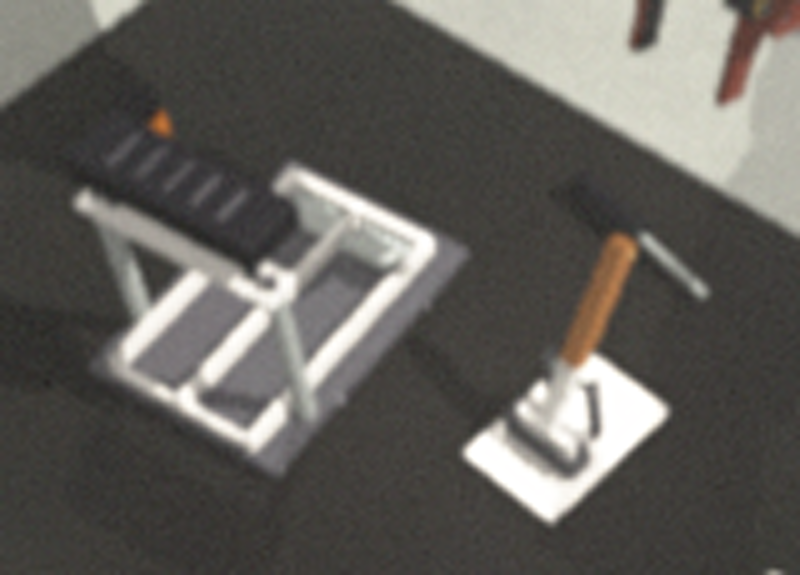

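View pics/t20.png

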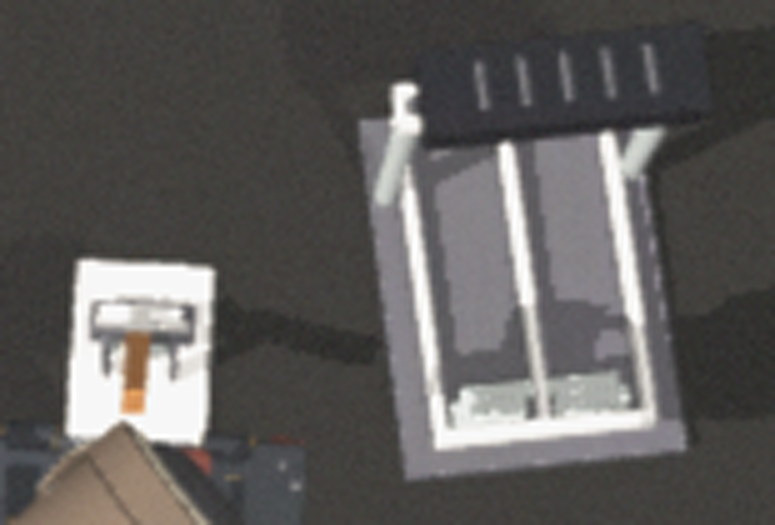

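The rake is back in the trough. Its handle end is at scene pixel (244,198), against (244,197.5) at the start. Both rod rows are tight at the fence and the driver and jar haven't moved, so I'm handing in.

```bash
python3 -m jog '[[0.07,[0,0,0],[0,0,0]],[0.07,[0,0,0],[0,0,0]],[0.07,[0,0,0],[0,0,0]]]' | grep -E 'time|ft'; python3 -c "
from workcell import r
print(r.close_job())"
```

```text
time_s: 30.1
ft_force: [-0.5, -0.2, 0.2]
the job is handed in; nothing more can be done
None
```

The rods in both lanes are combed back against the near fence, and the rake is back in its stand and released. I handed the job in at about 30 s of the 64 s allowed.

- **Regrip:** my first grip, along the handle at 35°, ran the arm into its joint limits on the way under the bridge. I put the rake back in the stand and gripped it again at a 20° lean. After that both lanes were one pass each.
- **Rods:** the last top and scene pictures show three rods in each lane, flat, crosswise and side by side. Their outer edge measured about 70–75 mm on the robot's side of the tray's centre; three rods tight against the fence should give 70. The rods within a row are offset sideways by a few millimetres. At the fence I pushed until the force rose about 1–2.5 N, then backed off.
- **Rake:** the end of its handle appears within about one pixel of where it was at the start.
- **Bystanders:** the jar and driver look unmoved. The controller was not in the last cropped views.
- **Contact:** no force reading was above about 3 N at any point, so I saw no sign of bumping the tray or bridge.

None of the final checks disagreed. Camera positions are only good to about 2 mm, and the gap between fence and rods is partly hidden from both cameras.

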